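# Refill the spacer-collar magazine

## Robot

A 7-joint arm with a two-finger parallel gripper is mounted at the origin on a cart in front of the work surface, level with it; the furniture and walls round the work are solid. World frame = base frame: x ahead of the robot, y to its left, z up, the work surface at z = 0. Lengths are in m, angles in rad, forces in N, time in s.
With the tool pointing down it reaches from about 0.425 to 0.925 m from the base axis. Payload 6.8 kg.
Tool frame: the origin (TCP) lies at the very end of the fingers, on their centre line; the grasp point (between the pads) lies 19 mm behind it; z points along the fingers, y is the line along which they close (so a half turn about z gives the same grasp; the last joint's range is limited). The gripper opens to 85 mm and grips with 20 to 120 N. Pads are 22 mm wide; open, the fingers measure 114 mm over their backs; the gripper's body (76 mm by 85 mm) begins 54 mm behind the grasp point. The pads swing forward as they close: fully open they stand 13 mm farther back than shut.
Start: joints at [-1.403, 0.477, 0.022, 1.555, -0.011, 1.109, -0.083], TCP at [0.184, 0.65, 0.231] pointing down, gripper open.
Joint ranges: [-2.96, 2.96], [-0.34, 2.1], [-1.41, 1.46], [0.24, 2.44], [-1.37, 4.51], [0.17, 1.92], [-2.96, 2.96]. Speed limits (rad/s): [2.39, 2.39, 3.14, 3.14, 3.14, 3.14, 3.14].

## Interface

Orientations are given as a unit quaternion [w, x, y, z].
In Python, from station import get_obs, read_camera, hand_in gives the robot as it stands.
- The arm moves only by the tool arm_command, never from a script. Its argument "commands" is one flat list of numbers, 7 for each row, row after row: the shift along the tool's x, y, z in m, then the turn, a rotation vector about the tool's x, y, z in degrees, then the opening, from 0 (shut) to 1 (fully open). In form: [tx, ty, tz, rx, ry, rz, fingers, tx, ty, tz, rx, ry, rz, fingers, ...]. A call has 1 to 8 rows; each row is the pose to reach, as a shift and turn from the pose commanded when the call began, along the tool's axes at that moment; what a row does not reach only later rows make up. A row lasts 1/10 s, in which the tool goes at most 50 mm and 8.59 degrees, less where a joint would pass 70% of its speed; a pose out of reach is approached as far as the arm can. A call with a gripper value outside its range is refused whole. The fingers move at their own pace and stop on an object; "force" is the grip in N (left out, the last holds). Time passes only in rows, so rows that repeat a pose let the fingers close. It gives the time, the measured TCP pose, the force, the opening and the grip force at its end, in the units of the state.
- get_obs(): the state, without advancing time (a new reading comes with each control period).
- read_camera(name): name is "scene" or "top" or "wrist"; returns a dict with "img" (480x640x3 uint8, red, green, blue), "camera_matrix" (3x3 intrinsics, pixels), "k1" (the pictures are not rectified: a ray, as slopes to the right and down, at radius r is drawn at 1 + k1 r^2 times it, then the intrinsics apply), "pose" (4x4, takes a point from camera to world coordinates). Camera axes: x right, y down, z forward; pixel columns grow to the right and rows downward; lengths in m; the calibration is good to about 2 mm. A picture is of the moment at which its call begins. There is no depth.
- hand_in(): hands the job in; it is judged then, once.
The state is a dict: "t": time; "q": joint angles; "joint_vel": joint speeds; "joint_torque": joint torques, N m; "eef_pos": TCP position; "tool_rot": TCP orientation; "contact_force": force on the tool from outside, world axes, zero at the start; "torque": the same for the moment, N m; "gripper_width": opening from 0.0 (shut) to 1.0 (fully open); "grasp_force": force on a finger pad.
Only numpy, scipy, OpenCV 4.12 (cv2) and the standard library are available. Lean on these libraries where they do the work, as an engineer would, in place of code of your own. Each camera call takes 0.05 s, during which the arm holds its last target. There are 200 camera calls.

## Task

Refill the lock bench's spacer-collar magazine. Lift the follower weight out of the clear tube and set it aside, then take the collars one after another from the low end of the sloping chute, where the next one slides down to the stop pins, and drop every one of them, with any stray ones that lie on the bench, flat into the tube so that they form one column. Put the follower weight back on top of the column, then push the pusher all the way in once and let it spring back, so that a single collar comes out in the outlet and the rest stay in the tube; leave the other things on the bench alone.

Things in the scene. Friction and masses are not known exactly. Their poses are not given: they have to be found in the camera images.
- chute: Fixed aluminium gravity chute on a 265 x 60 mm base. Origin on the bench below the pick point; x points level up the track, whose floor climbs towards +x at 20 deg (0.349 rad); y across the track; z up. The collars lie flat on the slippery floor in a row, 40 mm apart, against two stop pins (10 mm high) at the low end; when the end one is taken the next slides down to the pins.
- chute_pick (a point): Point on the track floor, 46 mm above the bench, under the end collar's centre. Here the floor is a tongue 24 mm wide that the collar overhangs by 8 mm on both sides, so fingers can close on it across the track (along the chute's y), from above, square to the track. Side walls (11 mm high, 50 mm over all) run only from 30 to 222 mm up the track.
- magazine: Fixed magazine: dark steel base 214 x 70 mm, top 12 mm above the bench, with an upright clear tube. Origin on the bench under the tube's axis; z up; x = feed direction, from the pusher's handle (at -x) past the tube to the outlet (at +x). Bore 42.4 mm. Collars rest on the base's top: lowest centre 18 mm above the bench, each next 12 mm higher; the slot below the tube lets out only the lowest one.
- magazine_mouth (a point): Centre of the tube's mouth, on its axis, 98 mm above the bench. The mouth is chamfered: 46 mm wide at the rim (56 mm outside), narrowing over 3 mm to the 42.4 mm bore. A collar let go crooked may tumble in the tube: enter it level and centred.
- outlet (a point): Centre of the outlet tray: level with the base's top (12 mm above the bench), 46 mm from the tube's axis along the magazine's +x, with lips 5 mm high. Collars pushed out come to rest about here.
- pusher (a joint): The magazine's pusher, an 11 mm thick slide: 0 = out, at rest; 0.048 m = all the way in. It moves along the magazine's +x against a return spring (3.6 N at first, 5.8 N at the end) and up to 7 N of friction, and springs back when let go. All the way in, it has pushed the lowest collar out into the outlet; when it is back, the column drops by one collar.
- pusher_knob (a point): Centre of the black knob (23 mm diameter, 20 mm high) on the pusher's upright handle, 71 mm above the bench; below it a 12 mm thick post stands from 24 to 63 mm above the bench. At rest 118 mm from the tube's axis, at the magazine's -x. Push knob or post from the side away from the tube.
- follower: Follower weight, 0.19 kg: steel disc 40 mm diameter, 6 mm thick, with a 32 mm boss on it (to 25 mm high), a 9 mm stem and a black knob on top, 118 mm high over all. Origin at the centre of its underside, z up along the stem. At the start it stands on the floor of the empty tube; it also stands upright by itself on the bench.
- follower_knob (a point): Centre of the follower's knob, 108 mm above its underside; the knob is 32 mm in diameter and 20 mm high. At the start it is 22 mm above the tube's mouth.
- collar_0: Spacer collar: flat brass ring, 40 mm outside, 28 mm bore, 12 mm thick, 65 g; all are alike and have no top or bottom. Origin at its centre, z along its axis (perpendicular to the flat faces). Grip it across its outside; fingers do not fit its bore.  At the start it lies on the chute.
- collar_1: Spacer collar: flat brass ring, 40 mm outside, 28 mm bore, 12 mm thick, 65 g; all are alike and have no top or bottom. Origin at its centre, z along its axis (perpendicular to the flat faces). Grip it across its outside; fingers do not fit its bore.  At the start it lies on the chute.
- collar_2: Spacer collar: flat brass ring, 40 mm outside, 28 mm bore, 12 mm thick, 65 g; all are alike and have no top or bottom. Origin at its centre, z along its axis (perpendicular to the flat faces). Grip it across its outside; fingers do not fit its bore.  At the start it lies on the chute.
- collar_3: Spacer collar: flat brass ring, 40 mm outside, 28 mm bore, 12 mm thick, 65 g; all are alike and have no top or bottom. Origin at its centre, z along its axis (perpendicular to the flat faces). Grip it across its outside; fingers do not fit its bore.  At the start it lies on the chute.
- collar_4: Spacer collar: flat brass ring, 40 mm outside, 28 mm bore, 12 mm thick, 65 g; all are alike and have no top or bottom. Origin at its centre, z along its axis (perpendicular to the flat faces). Grip it across its outside; fingers do not fit its bore.  At the start it lies on the chute or is absent (None).
- collar_5: Spacer collar: flat brass ring, 40 mm outside, 28 mm bore, 12 mm thick, 65 g; all are alike and have no top or bottom. Origin at its centre, z along its axis (perpendicular to the flat faces). Grip it across its outside; fingers do not fit its bore.  At the start it lies flat on the bench, a stray one, or is absent (None).
- collar_6: Spacer collar: flat brass ring, 40 mm outside, 28 mm bore, 12 mm thick, 65 g; all are alike and have no top or bottom. Origin at its centre, z along its axis (perpendicular to the flat faces). Grip it across its outside; fingers do not fit its bore.  At the start it lies flat on the bench, a stray one, or is absent (None).
- lock_cylinder: Bystander: lock cylinder standing on its face, 35 mm diameter, 64 mm high; origin at the centre of its underside. Not part of the job.
- pin_vial: Bystander: amber vial with white cap, 40 mm diameter, 70 mm high; origin at the centre of its underside. Not part of the job.
- padlock: Bystander: padlock lying flat, 58 x 38 mm, 16 mm high; origin at the centre of its underside. Not part of the job.

How it is judged:
By the outcome, as a careful person would: the job done as asked, in the order asked, and still so for the second after the job is handed in, with the robot touching nothing.
Of collar_4, collar_5, collar_6 only 1 to 2 are there at a start; the rules pass over those that are not, and their reading is None.
At some moment in a run one of follower, collar_5, collar_6 may be knocked a few centimetres aside while the robot is not near it.
It also fails if it takes over 208 s, if anything falls off the work surface, if the arm or the gripper's body presses on something with over 40 N, if the wrist force passes 120 N, or if a joint passes its speed limit or range.

## Working session

There is one attempt and no reset: what is moved stays moved. The work goes in short steps, Python scripts to look and compute and a tool call to move; the robot and the scene stay as the last step left them, time stands still between calls to the robot, and variables do not carry over. Pictures are saved under pics/ and viewed, at most 14 in all, crops included, and the job is handed in when it is done.

Besides the shell and the picture viewer there is one more tool, called after "Call:" by a JSON object that holds its "api" and its "payload". arm_command: Moves the arm, as the interface text tells. Its arguments: {"type":"object","properties":{"commands":{"type":"array","items":{"type":"number"}},"force":{"type":"number"}},"required":["commands"]}

```bash
mkdir -p pics; ls; cat > h.py <<'E'
import numpy as np, cv2
from station import get_obs, read_camera, hand_in
from scipy.spatial.transform import Rotation as R
def snap(n,f):
    c=read_camera(n); cv2.imwrite('pics/'+f,c['img'][:,:,::-1]); return c
def ray(c,u,v):
    K=np.array(c['camera_matrix']); d=np.array([(u-K[0,2])/K[0,0],(v-K[1,2])/K[1,1]]); s=d.copy()
    for _ in range(30): s=d/(1+c['k1']*(s@s))
    P=np.array(c['pose']); return P[:3,3],P[:3,:3]@np.r_[s,1]
def onz(c,u,v,z):
    o,d=ray(c,u,v); return o+d*(z-o[2])/d[2]
def proj(c,p):
    K=np.array(c['camera_matrix']); P=np.array(c['pose']); q=P[:3,:3].T@(np.array(p)-P[:3,3]); s=q[:2]/q[2]; s=s*(1+c['k1']*(s@s))
    return K[0,0]*s[0]+K[0,2],K[1,1]*s[1]+K[1,2]
E
python3 - <<'E'
from h import *
for n in ('scene','top'):
    c=snap(n,n+'0.png'); print(n,c['k1'],np.round(c['camera_matrix'],1).tolist(),np.round(c['pose'],3).tolist())
o=get_obs(); print(o)
E
```

```text
pics
scene -0.1317356053653657 [[516.1, 0.0, 319.0], [0.0, 516.1, 240.8], [0.0, 0.0, 1.0]] [[0.768, -0.243, 0.592, -0.049], [-0.64, -0.319, 0.699, -0.503], [0.019, -0.916, -0.4, 0.503], [0.0, 0.0, 0.0, 1.0]]
top -0.01636006058736971 [[595.4, 0.0, 323.7], [0.0, 595.4, 234.0], [0.0, 0.0, 1.0]] [[0.009, -0.982, 0.188, 0.33], [-1.0, -0.008, 0.006, 0.181], [-0.004, -0.188, -0.982, 1.294], [0.0, 0.0, 0.0, 1.0]]
{'t': 0.1, 'q': array([-1.40309988,  0.47774668,  0.02235608,  1.55634029, -0.01152035,
        1.10932304, -0.08308437]), 'joint_vel': array([ 5.42830322e-04, -2.63873567e-03,  8.32213494e-05, -3.05121636e-03,
       -6.14855972e-04,  1.66369581e-03,  1.40075733e-03]), 'joint_torque': array([ 4.52587148e-03, -5.97753060e+01,  1.61381710e+00, -2.81954008e+01,
        1.28352555e-02,  4.99904781e-03, -9.47144144e-06]), 'eef_pos': array([0.18367831, 0.64896948, 0.23040879]), 'tool_rot': array([-6.04307405e-05,  1.37454229e-01,  9.90507760e-01, -8.42428573e-04]), 'contact_force': array([-0.7106286 , -0.17341493, -0.71857538]), 'torque': array([ 0.00401105,  0.04919489, -0.02965861]), 'grasp_force': 0.0, 'gripper_width': 0.9989238422266327}
```

View pics/top0.png

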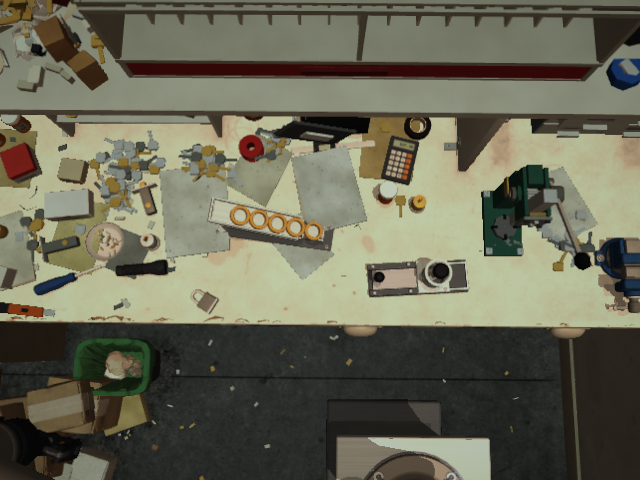

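View pics/scene0.png

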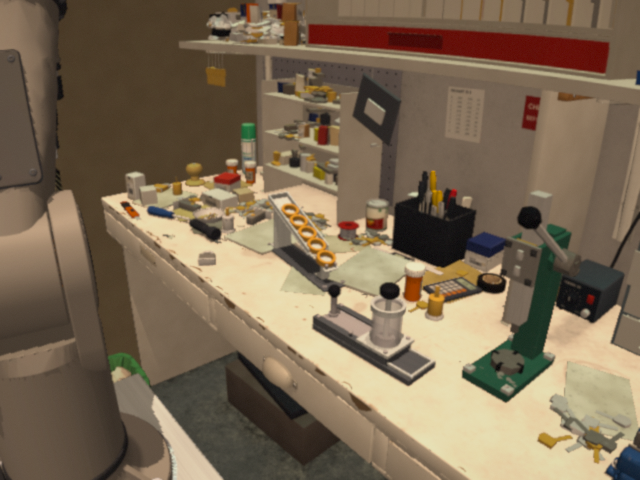

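The top view shows five collars on the chute, with the end one at about (314,231). The pusher knob is at (379,277) and the tube with the follower is at (437,272). The vial is at (387,190), the lock cylinder at (419,202) and the padlock at (204,300). I'll check next for a stray collar.

```bash
python3 - <<'E'
from h import *
im=cv2.imread('pics/top0.png')
a=cv2.resize(im[100:330,60:340],(800,657),interpolation=cv2.INTER_CUBIC)[:600]
cv2.imwrite('pics/a.png',a)
b=cv2.resize(im[110:320,330:600],None,fx=2.9,fy=2.85,interpolation=cv2.INTER_CUBIC); cv2.imwrite('pics/b.png',b); print(b.shape)
hsv=cv2.cvtColor(im,cv2.COLOR_BGR2HSV)
m=cv2.inRange(hsv,(8,140,120),(25,255,255))
n,l,s,ce=cv2.connectedComponentsWithStats(m)
for i in range(1,n):
    if s[i,4]>40: print(s[i],ce[i].round(1))
m=cv2.inRange(im,(0,0,0),(45,45,45)); m[:,:360]=0;m[:255]=0;m[300:]=0;m[:,480:]=0
n,l,s,ce=cv2.connectedComponentsWithStats(m)
for i in range(1,n):
    if s[i,4]>20: print('dark',s[i],ce[i].round(1))
E
```

```text
(598, 783, 3)
[91 34 11 11 64] [95.3 40.7]
[98 47  6 16 56] [100.6  54.3]
[379 121  11  11  90] [385.  125.9]
[277 138   9  15  54] [281.  143.9]
[201 146  22  10 120] [209.2 150.3]
[118 159  10   7  57] [122.9 161.9]
[ 90 160  10  19  71] [ 94.6 166.4]
[195 160  10   9  51] [201.  163.7]
[130 162   9   7  41] [134.3 165.3]
[149 165  10   8  57] [153.3 169.1]
[206 164  24  17 140] [214.8 170.9]
[106 178  14  14 128] [112.5 184.5]
[118 192  13  15  45] [124.4 198. ]
[101 197  20  16 107] [112.5 203.2]
[395 196  11  21  97] [400.4 201.9]
[413 196  13  12 126] [419.3 201.4]
[230 205  93  35 711] [275.4 222.3]
[ 29 219  12  20 110] [ 35.1 225.8]
[553 253  13  17  81] [559. 264.]
[  8 304  34  13 266] [ 24.8 309.8]
dark [432 263  17  19 210] [440.1 270.9]
dark [368 270   5  17  37] [370.3 275.7]
dark [374 272  10  10  82] [378.5 276.7]
```

View pics/a.png

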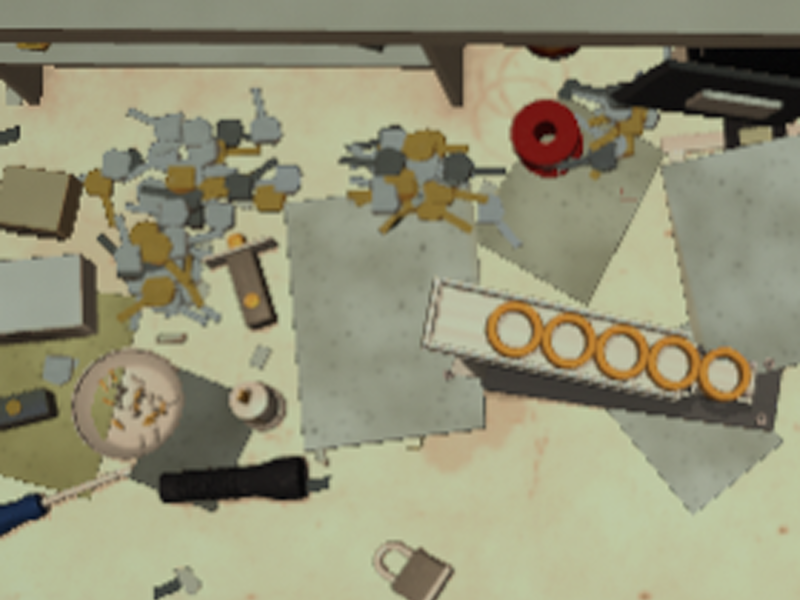

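View pics/b.png

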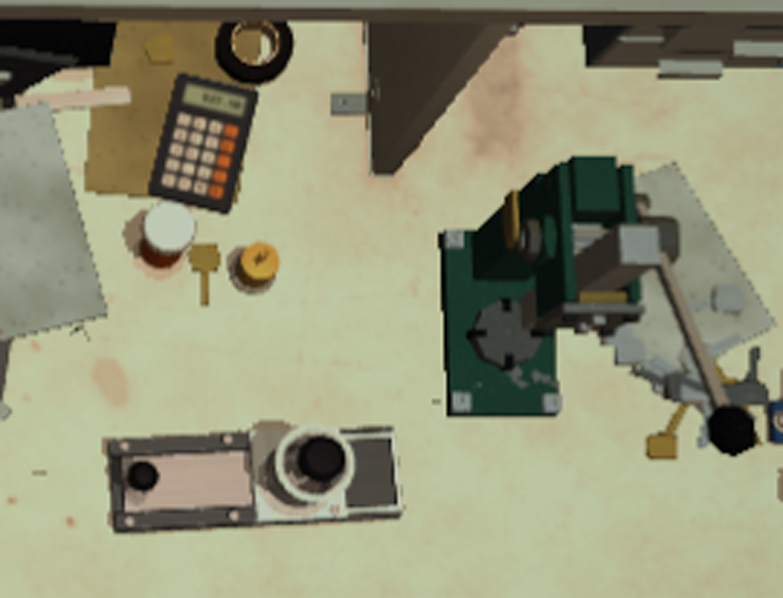

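The five chute collars are clear. Nothing looks like a stray, except possibly the ring inside the black roll at (417,127), so I'll check that in the scene view and measure the poses.

```bash
python3 - <<'E'
from h import *
im=cv2.imread('pics/scene0.png'); t=cv2.imread('pics/top0.png')
a=cv2.resize(im[255:335,380:520],(700,400),interpolation=cv2.INTER_CUBIC)
b=cv2.resize(t[110:145,395:445],(280,196),interpolation=cv2.INTER_CUBIC)
c=np.zeros((600,700,3),np.uint8); c[:400]=a; c[400:596,:280]=b
d=cv2.resize(t[205:245,225:330],(420,160),interpolation=cv2.INTER_CUBIC); c[400:560,280:]=d
cv2.imwrite('pics/c.png',c)
c=read_camera('top'); s=read_camera('scene')
for n,u,v,z in (('fknob',440.1,270.9,.125),('pknob',378.5,276.7,.076),('coltop',314,231,.058),('vial',386,190,.07),('cyl',419,202,.064),('tape',417,127,.02),('padl',204,300,.016)):
    p=onz(c,u,v,z); print(n,p.round(3), np.round(proj(s,p),0))
# collars: rows ring fits
hsv=cv2.cvtColor(t,cv2.COLOR_BGR2HSV); m=cv2.inRange(hsv,(8,110,110),(25,255,255)); m[:,:225]=0;m[:,330:]=0;m[:200]=0;m[245:]=0
hc=cv2.findContours(m,cv2.RETR_CCOMP,cv2.CHAIN_APPROX_NONE)
for k,h in zip(hc[0],hc[1][0]):
    if h[3]>=0 and len(k)>20: print('hole',np.round(cv2.fitEllipse(k)[0],1),np.round(cv2.fitEllipse(k)[1],1))
E
```

```text
fknob [ 0.482 -0.042  0.125] [388. 287.]
pknob [0.475 0.075 0.076] [334. 287.]
coltop [0.574 0.209 0.058] [326. 255.]
vial [0.661 0.057 0.07 ] [412. 265.]
cyl [ 0.637 -0.013  0.064] [433. 285.]
tape [ 0.822 -0.019  0.02 ] [489. 278.]
padl [0.429 0.444 0.016] [208. 253.]
hole [313.3 230.4] [13.  13.6]
hole [295.4 226.6] [13.1 14.1]
hole [277.2 222.8] [13.4 14.2]
hole [258.6 218.9] [13.6 14.3]
hole [239.7 214.9] [13.8 14.5]
```

View pics/c.png

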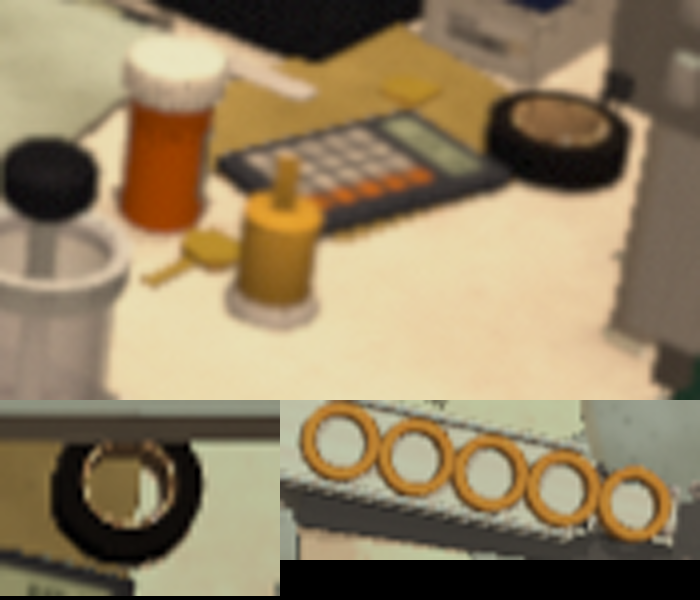

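There is no stray: the ring is a tape roll with a cardboard core, so there are five collars, all on the chute. Next I'll work out the chute frame and add a motion helper.

```bash
cat >> h.py <<'E'
def rot(yaw_dir,tilt=None):
    "tool rotation: y along given horizontal dir; z down, or along tilt"
    z=np.array([0,0,-1.]) if tilt is None else np.array(tilt)
    y=np.r_[yaw_dir,0][:3]; y=y-z*(y@z); y/=np.linalg.norm(y); return np.c_[np.cross(y,z),y,z]
def now():
    o=get_obs(); q=o['tool_rot']; return np.array(o['eef_pos']),R.from_quat(np.r_[q[1:],q[0]]).as_matrix()
def plan(*w):
    p,r=now()
    for t,Rt in w: print('row',(r.T@(np.array(t)-p)).round(4).tolist(),R.from_matrix(r.T@Rt).as_rotvec(degrees=True).round(2).tolist())
E
python3 - <<'E'
from h import *
c=read_camera('top')
uv=[(313.3,230.4),(295.4,226.6),(277.2,222.8),(258.6,218.9),(239.7,214.9)]
P=np.array([onz(c,u,v,.046+.006*np.cos(.349)+.04*i*np.sin(.349)) for i,(u,v) in enumerate(uv)])
print(P.round(4).tolist())
d=P[-1]-P[0]; print('step',np.linalg.norm(d[:2])/4, 'expect',.04*np.cos(.349)); ex=d/np.hypot(*d[:2]); ex[2]=0
print('ex',ex, np.degrees(np.arctan2(ex[1],ex[0])))
ey=np.array([-ex[1],ex[0],0]); print('ey',ey)
for s in (1,-1):
    print(s); plan(((.482,-.042,.25),rot(s*ey)))
E
```

```text
[[0.5761, 0.2109, 0.0516], [0.5813, 0.2484, 0.0653], [0.5862, 0.2858, 0.079], [0.5913, 0.3233, 0.0927], [0.5964, 0.3606, 0.1064]]
step 0.03776924305959411 expect 0.0375886056364547
ex [0.13393616 0.99098996 0.        ] 82.30289255166997
ey [-0.99098996  0.13393616  0.        ]
1
row [-0.4752, -0.5839, -0.0186] [-0.04, -0.04, -98.1]
-1
row [-0.4752, -0.5839, -0.0186] [-0.04, 0.04, 81.9]
```

Call:
{"api": "arm_command", "payload": {"commands": [-0.309, -0.224, -0.02, 0, 0, 41, 1, -0.309, -0.224, -0.02, 0, 0, 41, 1, -0.309, -0.224, -0.02, 0, 0, 41, 1, -0.309, -0.224, -0.02, 0, 0, 60, 1, -0.309, -0.224, -0.02, 0, 0, 60, 1, -0.309, -0.224, -0.02, 0, 0, 60, 1, -0.309, -0.224, -0.02, 0, 0, 81.9, 1, -0.309, -0.224, -0.02, 0, 0, 81.9, 1], "force": 40}}

```text
t: 1.05
eef_pos: [0.4225, 0.346, 0.2518]
tool_rot: [0.0, 0.677, 0.736, 0.0]
contact_force: [-0.2, 0.2, -0.2]
gripper_width: 1.0
grasp_force: 0.0
```

```bash
python3 - <<'E'
from h import *
print(now()[0]); ey=np.array([-.99099,.13394,0])
plan(((.482,-.042,.25),rot(-ey)))
E
```

```text
[0.42253561 0.34603138 0.2518361 ]
row [-0.3917, 0.0264, 0.002] [0.06, 0.01, 12.55]
```

Call:
{"api": "arm_command", "payload": {"commands": [-0.392, 0.026, 0.002, 0, 0, 12.5, 1, -0.392, 0.026, 0.002, 0, 0, 12.5, 1, -0.392, 0.026, 0.002, 0, 0, 12.5, 1, -0.392, 0.026, 0.002, 0, 0, 12.5, 1, -0.392, 0.026, 0.002, 0, 0, 12.5, 1, -0.392, 0.026, 0.002, 0, 0, 12.5, 1, -0.392, 0.026, 0.002, 0, 0, 12.5, 1, -0.392, 0.026, 0.002, 0, 0, 12.5, 1]}}

```text
t: 1.85
eef_pos: [0.4831, -0.0406, 0.2497]
tool_rot: [0.0, 0.75, 0.662, 0.0]
contact_force: [0.6, 0.8, -0.7]
gripper_width: 0.999
grasp_force: 0.0
```

```bash
python3 - <<'E'
from h import *
print(now()[0]); c=snap('wrist','w1.png'); print(np.round(c['pose'],3).tolist(),np.round(c['camera_matrix'],1).tolist(),c['k1'])
print(proj(c,(.482,-.042,.13)),proj(c,(.482,-.042,.098)),proj(c,(.475,.075,.081)))
E
```

```text
[ 0.48308986 -0.04062093  0.24965347]
[[0.992, -0.12, -0.032, 0.492], [-0.124, -0.956, -0.266, 0.026], [0.001, 0.268, -0.963, 0.392], [0.0, 0.0, 0.0, 1.0]] [[428.9, 0.0, 314.4], [0.0, 428.9, 232.2], [0.0, 0.0, 1.0]] -0.017720961140874153
(np.float64(312.2113302213275), np.float64(226.02659368985883)) (np.float64(312.3857014012069), np.float64(214.44060461881523)) (np.float64(280.27915246189167), np.float64(41.497411302114955))
```

View pics/w1.png

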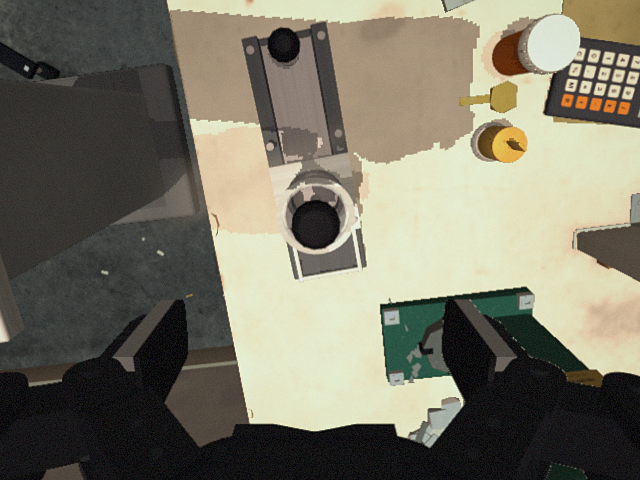

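The wrist view shows the follower knob at about (315,224), inside the tube rim centred near (317,217). The pusher knob is at (284,45). I'll refine the tube axis.

```bash
python3 - <<'E'
from h import *
im=cv2.imread('pics/w1.png'); c=read_camera('wrist')
g=cv2.cvtColor(im,cv2.COLOR_BGR2GRAY)
m=(g<40).astype(np.uint8); n,l,s,ce=cv2.connectedComponentsWithStats(m)
for i in range(1,n):
    if s[i,4]>200 and s[i,1]<300 and s[i,0]>200: print(s[i],ce[i].round(1),'z.125',onz(c,*ce[i],.125).round(4),'z.076',onz(c,*ce[i],.076).round(4))
for z,r in ((.098,.028),(.098,.023)):
  for p in ((.482,-.042),):
    print(r,[np.round(proj(c,(p[0]+r*np.cos(a),p[1]+r*np.sin(a),z)),1).tolist() for a in np.arange(4)*np.pi/2])
# axis scan of saturation/brightness through rim
hsv=cv2.cvtColor(im,cv2.COLOR_BGR2HSV)
print('row217',[tuple(im[217,x]) and im[217,x].tolist() for x in list(range(274,296,2))+list(range(336,362,2))])
print('col317',[im[y,317].tolist() for y in list(range(174,200,2))+list(range(238,262,2))])
E
```

```text
[268  28  32  35 857] [283.4  44.7] z.125 [0.4804 0.0586 0.125 ] z.076 [0.4781 0.0658 0.076 ]
[ 292  200   48   49 1778] [315.3 224. ] z.125 [ 0.4846 -0.05    0.125 ] z.076 [ 0.4831 -0.0627  0.076 ]
0.028 [[349.8, 198.5], [304.4, 163.9], [270.4, 208.9], [315.2, 241.7]]
0.023 [[342.6, 199.5], [305.4, 171.1], [277.5, 208.0], [314.3, 235.1]]
row217 [[178, 215, 233], [182, 211, 224], [188, 212, 222], [187, 209, 222], [185, 208, 215], [180, 199, 220], [113, 126, 136], [114, 125, 134], [118, 132, 139], [73, 80, 91], [20, 17, 21], [16, 10, 15], [50, 57, 57], [131, 146, 145], [131, 141, 145], [131, 142, 146], [199, 219, 226], [207, 225, 221], [185, 210, 221], [184, 207, 220], [177, 203, 219], [136, 150, 155], [229, 244, 233], [195, 232, 231]]
col317 [[85, 91, 103], [76, 82, 86], [101, 113, 117], [103, 112, 122], [116, 125, 129], [182, 198, 201], [115, 128, 141], [90, 93, 104], [92, 97, 110], [91, 94, 107], [87, 90, 101], [79, 90, 94], [79, 91, 95], [33, 33, 35], [30, 28, 31], [38, 36, 40], [32, 29, 33], [21, 17, 20], [35, 38, 41], [186, 209, 222], [189, 213, 226], [130, 144, 154], [93, 101, 105], [96, 103, 106], [99, 106, 107]]
```

```bash
cat >> h.py <<'E'
def dark(c,box,thr=40,amin=200):
    g=cv2.cvtColor(c['img'],cv2.COLOR_RGB2GRAY); m=np.zeros_like(g); x0,y0,x1,y1=box; m[y0:y1,x0:x1]=(g<thr)[y0:y1,x0:x1]
    n,l,s,ce=cv2.connectedComponentsWithStats(m); return [(s[i,4],ce[i]) for i in range(1,n) if s[i,4]>amin]
E
python3 - <<'E'
from h import *
print(now()[0]); c=snap('wrist','w2.png')
for a,ce in dark(c,(200,10,400,320)): print(a,ce.round(1),onz(c,*ce,.128).round(4),onz(c,*ce,.079).round(4))
g=cv2.cvtColor(c['img'],cv2.COLOR_RGB2GRAY)
h=cv2.HoughCircles(cv2.medianBlur(g,3),cv2.HOUGH_GRADIENT_ALT,1,5,param1=150,param2=.6,minRadius=20,maxRadius=50)
for x in ([] if h is None else h[0]): print('circ',x, onz(c,x[0],x[1],.098).round(4))
E
```

```text
[ 0.48328116 -0.04446964  0.24989446]
876 [280.8  38.6] [0.4792 0.0651 0.128 ] [0.4768 0.0729 0.079 ]
1773 [314.3 217.9] [ 0.4842 -0.0415  0.128 ] [ 0.4826 -0.0535  0.079 ]
circ [316.       205.        39.121323] [ 0.4856 -0.0398  0.098 ]
circ [314.       214.        27.623999] [ 0.4834 -0.046   0.098 ]
circ [548.        36.        29.351177] [0.6464 0.0495 0.098 ]
circ [316.       205.        29.460571] [ 0.4856 -0.0398  0.098 ]
circ [314.       214.        39.513863] [ 0.4834 -0.046   0.098 ]
circ [498.       134.        25.216394] [ 0.6132 -0.0078  0.098 ]
circ [570.        86.        29.364477] [0.6611 0.0171 0.098 ]
circ [465.       358.        27.731066] [ 0.5847 -0.1758  0.098 ]
circ [521.        43.        28.370064] [0.6292 0.0475 0.098 ]
circ [432.      398.       28.47765] [ 0.5571 -0.2087  0.098 ]
circ [449.      338.       27.70442] [ 0.5731 -0.1566  0.098 ]
circ [521.       329.        23.318644] [ 0.6283 -0.1565  0.098 ]
circ [512.        48.        22.020184] [0.6234 0.0452 0.098 ]
```

```bash
python3 - <<'E'
from h import *
ey=np.array([-.99099,.13394,0]);r=rot(-ey)
plan(((.485,-.0405,.25),r),((.485,-.0405,.110),r),((.485,-.0405,.24),r))
E
```

```text
row [0.0008, 0.0018, -0.0005] [0.04, 0.02, 0.27]
row [0.0008, 0.0017, 0.1395] [0.04, 0.02, 0.27]
row [0.0008, 0.0018, 0.0095] [0.04, 0.02, 0.27]
```

Call:
{"api": "arm_command", "payload": {"commands": [0.001, 0.002, 0.07, 0, 0, 0, 0.8, 0.001, 0.002, 0.12, 0, 0, 0, 0.8, 0.001, 0.002, 0.14, 0, 0, 0, 0.8, 0.001, 0.002, 0.14, 0, 0, 0, 0.8, 0.001, 0.002, 0.14, 0, 0, 0, 0.0, 0.001, 0.002, 0.14, 0, 0, 0, 0.0, 0.001, 0.002, 0.14, 0, 0, 0, 0.0, 0.001, 0.002, 0.14, 0, 0, 0, 0.0], "force": 40}}

```text
t: 2.8
eef_pos: [0.487, -0.0369, 0.1117]
tool_rot: [0.001, 0.749, 0.662, 0.002]
contact_force: [-1.6, 0.3, 7.0]
gripper_width: 0.351
grasp_force: 39.0
```

```bash
python3 - <<'E'
from h import *
o=get_obs();print(now()[0],o['gripper_width'],o['grasp_force'],o['contact_force'])
E
```

```text
[ 0.48704808 -0.03686004  0.11167371] 0.3512351390735598 39.00525021599606 [-1.61056144  0.30799205  6.98273142]
```

Call:
{"api": "arm_command", "payload": {"commands": [0, 0, -0.02, 0, 0, 0, 0, 0, 0, -0.05, 0, 0, 0, 0, 0, 0, -0.08, 0, 0, 0, 0, 0, 0, -0.11, 0, 0, 0, 0, 0, 0, -0.14, 0, 0, 0, 0, 0, 0, -0.14, 0, 0, 0, 0, 0, 0, -0.14, 0, 0, 0, 0]}}

```text
t: 3.5
eef_pos: [0.4856, -0.0369, 0.2505]
tool_rot: [0.0, 0.749, 0.662, 0.002]
contact_force: [-0.5, 0.5, -1.3]
gripper_width: 0.349
grasp_force: 44.3
```

```bash
python3 - <<'E'
from h import *
o=get_obs();print(now()[0],o['gripper_width'],o['grasp_force'],o['contact_force'])
c=snap('scene','s2.png'); im=cv2.imread('pics/s2.png'); cv2.imwrite('pics/s2.png',im[120:400,200:520])
ey=np.array([-.99099,.13394,0]);r=rot(-ey)
plan(((.45,.15,.26),r),((.46,.29,.26),r),((.46,.29,.120),r))
E
```

```text
[ 0.48561449 -0.03693154  0.25047799] 0.3485169571715162 44.33265125378966 [-0.49275663  0.52561644 -1.34958411]
row [0.1813, -0.0575, -0.0104] [0.02, -0.07, 0.65]
row [0.3215, -0.0648, -0.0102] [0.02, -0.07, 0.65]
row [0.3213, -0.0648, 0.1298] [0.02, -0.07, 0.65]
```

View pics/s2.png

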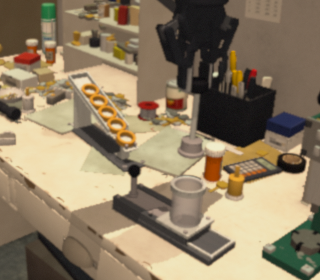

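The follower is out of the tube, hanging straight. I'll set it aside at about (0.46, 0.29).

Call:
{"api": "arm_command", "payload": {"commands": [0.04, -0.015, -0.01, 0, 0, 0, 0, 0.08, -0.03, -0.01, 0, 0, 0, 0, 0.12, -0.045, -0.01, 0, 0, 0, 0, 0.17, -0.06, -0.01, 0, 0, 0, 0, 0.22, -0.065, -0.01, 0, 0, 0, 0, 0.27, -0.065, -0.01, 0, 0, 0, 0, 0.32, -0.065, -0.01, 0, 0, 0, 0, 0.32, -0.065, -0.01, 0, 0, 0, 0]}}

```text
t: 4.35
eef_pos: [0.4583, 0.2963, 0.2575]
tool_rot: [-0.001, 0.746, 0.666, -0.0]
contact_force: [-0.7, 1.1, -2.7]
gripper_width: 0.348
grasp_force: 44.4
```

Call:
{"api": "arm_command", "payload": {"commands": [0, 0, 0.04, 0, 0, 0, 0, 0, 0, 0.08, 0, 0, 0, 0, 0, 0, 0.12, 0, 0, 0, 0, 0, 0, 0.145, 0, 0, 0, 0, 0, 0, 0.155, 0, 0, 0, 0, 0, 0, 0.155, 0, 0, 0, 0, 0, 0, 0.155, 0, 0, 0, 0]}}

```text
t: 5.05
eef_pos: [0.4607, 0.2885, 0.105]
tool_rot: [0.0, 0.749, 0.662, 0.0]
contact_force: [0.5, 0.5, -0.0]
gripper_width: 0.349
grasp_force: 44.4
```

```bash
python3 - <<'E'
from h import *
o=get_obs();print(now()[0],o['gripper_width'],o['grasp_force'],o['contact_force'])
E
```

```text
[0.46073174 0.28847615 0.10501929] 0.3494137511068554 44.386500804685056 [ 0.48728697  0.48414357 -0.02816243]
```

Call:
{"api": "arm_command", "payload": {"commands": [0, 0, 0.002, 0, 0, 0, 0, 0, 0, 0.004, 0, 0, 0, 0, 0, 0, 0.005, 0, 0, 0, 0, 0, 0, 0.005, 0, 0, 0, 0, 0, 0, 0.005, 0, 0, 0, 0]}}

```text
t: 5.55
eef_pos: [0.4605, 0.2889, 0.0999]
tool_rot: [-0.0, 0.749, 0.662, 0.001]
contact_force: [-0.1, -0.3, 4.3]
gripper_width: 0.345
grasp_force: 44.9
```

Call:
{"api": "arm_command", "payload": {"commands": [0, 0, 0, 0, 0, 0, 0.8, 0, 0, 0, 0, 0, 0, 0.8, 0, 0, 0, 0, 0, 0, 0.8, 0, 0, -0.03, 0, 0, 0, 0.8, 0, 0, -0.07, 0, 0, 0, 0.8, 0, 0, -0.11, 0, 0, 0, 0.65, 0, 0, -0.13, 0, 0, 0, 0.65, 0, 0, -0.13, 0, 0, 0, 0.65]}}

```text
t: 6.35
eef_pos: [0.4618, 0.2893, 0.2325]
tool_rot: [-0.0, 0.749, 0.662, 0.003]
contact_force: [0.2, 0.1, 0.2]
gripper_width: 0.65
grasp_force: 0.0
```

```bash
cat >> h.py <<'E'
ex=np.array([.13394,.99099,0]); ey=np.array([-.99099,.13394,0]); t20=np.radians(20)
n=-np.sin(t20)*ex+np.cos(t20)*np.array([0,0,1]); RV=rot(-ey); RC=rot(-ey,-n)
E
python3 - <<'E'
from h import *
C=np.array([.5761,.2109,.0516])
plan((C+.10*n,RC),(C,RC)); print((C+.1*n).round(3))
c=read_camera('top'); print([ (a,onz(c,*ce,.113).round(3)) for a,ce in dark(c,(200,240,360,310),45,100)])
E
```

```text
row [-0.0984, 0.1224, 0.0869] [0.11, 19.72, 0.66]
row [-0.0646, 0.1224, 0.1811] [0.11, 19.72, 0.66]
[0.572 0.177 0.146]
[]
```

Call:
{"api": "arm_command", "payload": {"commands": [-0.05, 0.04, 0, 0, 8, 0, 0.65, -0.098, 0.08, 0, 0, 16, 0, 0.65, -0.098, 0.122, 0.04, 0, 19.7, 0.6, 0.65, -0.098, 0.122, 0.087, 0, 19.7, 0.6, 0.65, -0.098, 0.122, 0.087, 0, 19.7, 0.6, 0.65, -0.098, 0.122, 0.087, 0, 19.7, 0.6, 0.65, -0.098, 0.122, 0.087, 0, 19.7, 0.6, 0.65]}}

```text
t: 7.1
eef_pos: [0.5681, 0.176, 0.1411]
tool_rot: [-0.114, 0.742, 0.648, 0.127]
contact_force: [0.6, 0.2, 1.0]
gripper_width: 0.65
grasp_force: 0.0
```

```bash
python3 - <<'E'
from h import *
C=np.array([.5761,.2109,.0516])
read_camera('wrist');c=snap('wrist','w3.png'); print(now()[0],np.round(proj(c,C),1)); plan((C+.1*n,RC),(C,RC))
hsv=cv2.cvtColor(c['img'],cv2.COLOR_RGB2HSV); m=cv2.inRange(hsv,(8,110,90),(25,255,255))
cs,hi=cv2.findContours(m,cv2.RETR_CCOMP,cv2.CHAIN_APPROX_NONE)
for k,h in zip(cs,hi[0]):
    if h[3]>=0 and len(k)>60:
        e=cv2.fitEllipse(k); o,d=ray(c,*e[0]); P=o+d*((C-o)@n)/(d@n); print(np.round(e[0],1),np.round(e[1],1),P.round(4),'in chute',(P-C)@ex,(P-C)@ey)
E
```

```text
[0.56883642 0.1772781  0.14312339] [319.3 229.4]
row [0.0009, 0.0027, -0.0023] [-0.12, 0.26, 0.1]
row [0.0014, 0.0029, 0.0977] [-0.12, 0.26, 0.1]
[318.  226.9] [43.4 49.9] [0.5755 0.2124 0.0521] in chute 0.0014221802351152971 0.000758586829271691
[318.4 157. ] [50.2 51.7] [0.5807 0.2496 0.0658] in chute 0.039013915155844785 0.000631891334693211
[318.8  80.4] [53.8 57.6] [0.5858 0.287  0.0795] in chute 0.07667614953220832 0.0005513306725835965
```

View pics/w3.png

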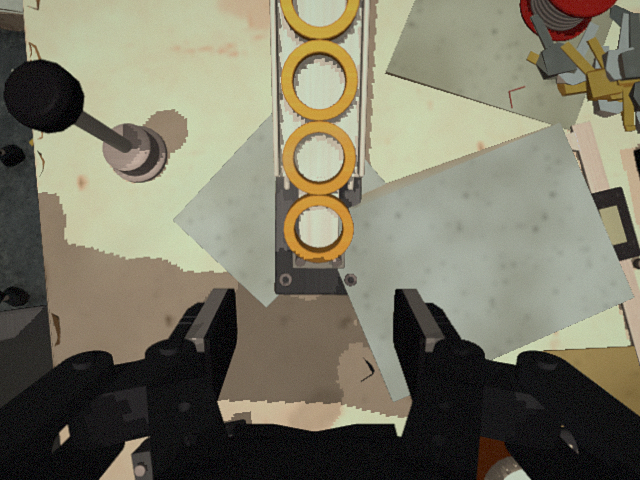

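The end collar is at (318,227), centred between the fingers within 2 mm. The follower stands at left. Going in to grip.

Call:
{"api": "arm_command", "payload": {"commands": [0.002, 0.002, 0.04, 0, 0, 0, 0.65, 0.002, 0.002, 0.08, 0, 0, 0, 0.65, 0.002, 0.002, 0.1, 0, 0, 0, 0.65, 0.002, 0.002, 0.1, 0, 0, 0, 0.65, 0.002, 0.002, 0.1, 0, 0, 0, 0.65]}}

```text
t: 7.7
eef_pos: [0.576, 0.2119, 0.0503]
tool_rot: [-0.113, 0.741, 0.649, 0.129]
contact_force: [0.4, -0.8, 0.8]
gripper_width: 0.651
grasp_force: 0.0
```

```bash
python3 - <<'E'
from h import *
C=np.array([.5755,.2120,.0520])
print(now()[0],get_obs()['contact_force']); plan((C-.003*n,RC))
E
```

```text
[0.57604777 0.21185733 0.05027663] [ 0.41762748 -0.75051065  0.82157373]
row [0.0007, -0.0006, 0.0014] [-0.06, 0.26, 0.1]
```

Then close and lift along the track normal.

Call:
{"api": "arm_command", "payload": {"commands": [0.001, -0.001, 0.001, 0, 0, 0, 0.65, 0.001, -0.001, 0.001, 0, 0, 0, 0.3, 0.001, -0.001, 0.001, 0, 0, 0, 0.3, 0.001, -0.001, 0.001, 0, 0, 0, 0.3, 0.001, -0.001, 0.001, 0, 0, 0, 0.3], "force": 40}}

```text
t: 8.2
eef_pos: [0.5757, 0.2125, 0.0501]
tool_rot: [-0.113, 0.742, 0.648, 0.129]
contact_force: [-2.3, -1.3, 7.4]
gripper_width: 0.44
grasp_force: 39.2
```

Call:
{"api": "arm_command", "payload": {"commands": [0, 0, -0.02, 0, 0, 0, 0.3, 0, 0, -0.05, 0, 0, 0, 0.3, 0, 0, -0.09, 0, 0, 0, 0.3, 0, 0, -0.11, 0, 0, 0, 0.3, 0, 0, -0.11, 0, 0, 0, 0.3]}}

```text
t: 8.7
eef_pos: [0.5725, 0.1743, 0.1558]
tool_rot: [-0.112, 0.742, 0.648, 0.131]
contact_force: [0.1, -0.0, -0.4]
gripper_width: 0.442
grasp_force: 40.6
```

```bash
python3 - <<'E'
from h import *
T=np.array([.485,-.0405,0])
read_camera('wrist');c=snap('wrist','w4.png');o=get_obs(); print(now()[0],o['gripper_width'],o['grasp_force']); plan((T+[0,0,.16],RV),(T+[0,0,.104],RV),(T+[0,0,.1],RV))
E
```

```text
[0.57016035 0.17581966 0.15233853] 0.43984850473062315 40.593822598457336
row [-0.2099, -0.0556, -0.0834] [-0.06, -19.75, 0.03]
row [-0.2288, -0.0555, -0.0307] [-0.06, -19.75, 0.03]
row [-0.2302, -0.0555, -0.027] [-0.06, -19.75, 0.03]
```

View pics/w4.png

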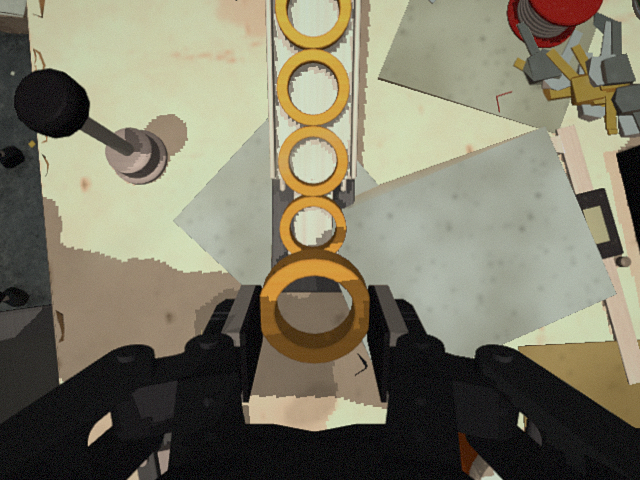

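The collar is held flat and square, and the next one has slid down. I'll carry it level to just above the tube.

Call:
{"api": "arm_command", "payload": {"commands": [-0.04, -0.01, -0.06, 0, -5, 0, 0.3, -0.08, -0.02, -0.083, 0, -10, 0, 0.3, -0.12, -0.035, -0.083, 0, -15, 0, 0.3, -0.165, -0.05, -0.083, 0, -19.75, 0, 0.3, -0.21, -0.0555, -0.083, 0, -19.75, 0, 0.3, -0.21, -0.0555, -0.083, 0, -19.75, 0, 0.3, -0.21, -0.0555, -0.083, 0, -19.75, 0, 0.3, -0.21, -0.0555, -0.083, 0, -19.75, 0, 0.3]}}

```text
t: 9.6
eef_pos: [0.4854, -0.0394, 0.1589]
tool_rot: [-0.001, 0.752, 0.659, -0.001]
contact_force: [0.5, -0.2, -0.7]
gripper_width: 0.441
grasp_force: 40.6
```

```bash
python3 - <<'E'
from h import *
T=np.array([.485,-.0405,0])
read_camera('wrist');c=snap('wrist','w5.png');o=get_obs(); print(now()[0],o['gripper_width'],o['grasp_force']); plan((T+[0,0,.16],RV),(T+[0,0,.106],RV),(T+[0,0,.1],RV))
E
```

```text
[ 0.4857058  -0.03920259  0.15915523] 0.4381626736791943 40.64068794250488
row [-0.0014, -0.0005, -0.0008] [-0.09, 0.04, 0.18]
row [-0.0013, -0.0004, 0.0532] [-0.09, 0.04, 0.18]
row [-0.0013, -0.0004, 0.0592] [-0.09, 0.04, 0.18]
```

View pics/w5.png

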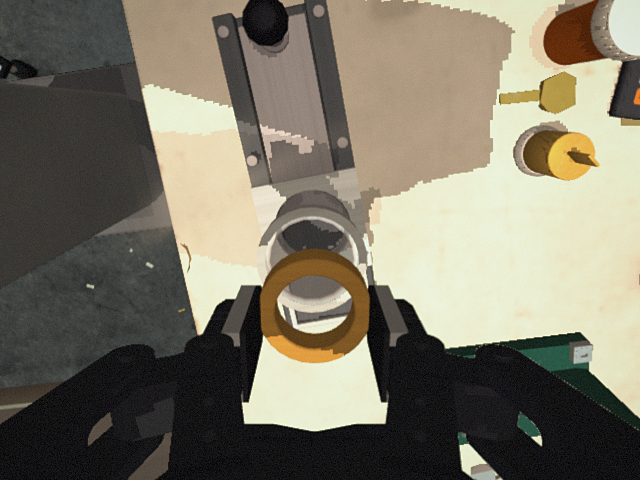

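```bash
python3 - <<'E'
from h import *
c=read_camera('wrist'); g=cv2.cvtColor(c['img'],cv2.COLOR_RGB2GRAY)
T=np.array([.485,-.0405,.098])
print('T->',np.round(proj(c,T),1),[np.round(proj(c,T+.028*v),1) for v in (RV[:,0],-RV[:,0],RV[:,1],-RV[:,1])])
y=int(round(proj(c,T)[1])); print(y)
for yy in (y-15,y,):
    print([(x,int(g[yy,x])) for x in range(246,280,2)]); print([(x,int(g[yy,x])) for x in range(346,380,2)])
h=cv2.HoughCircles(cv2.medianBlur(g,3),cv2.HOUGH_GRADIENT_ALT,1,5,param1=150,param2=.5,minRadius=35,maxRadius=65)
for x in ([] if h is None else h[0]):
    if 150<x[1]<330 and 250<x[0]<380: print('circ',x,onz(c,x[0],x[1],.098).round(4))
E
```

```text
T-> [312.8 255.4] [array([312.9, 200.3]), array([312.7, 306.7]), array([368.9, 255.6]), array([256.8, 255.2])]
255
[(246, 224), (248, 222), (250, 225), (252, 219), (254, 220), (256, 223), (258, 224), (260, 147), (262, 119), (264, 123), (266, 118), (268, 119), (270, 232), (272, 231), (274, 140), (276, 129), (278, 83)]
[(346, 86), (348, 129), (350, 220), (352, 226), (354, 128), (356, 126), (358, 123), (360, 122), (362, 131), (364, 245), (366, 244), (368, 175), (370, 156), (372, 151), (374, 237), (376, 232), (378, 234)]
[(246, 221), (248, 224), (250, 225), (252, 222), (254, 222), (256, 221), (258, 219), (260, 220), (262, 222), (264, 221), (266, 232), (268, 214), (270, 156), (272, 128), (274, 137), (276, 131), (278, 135)]
[(346, 152), (348, 146), (350, 156), (352, 157), (354, 226), (356, 238), (358, 150), (360, 114), (362, 127), (364, 127), (366, 142), (368, 246), (370, 210), (372, 236), (374, 231), (376, 233), (378, 233)]
circ [311.       262.        57.621567] [ 0.4836 -0.0438  0.098 ]
circ [309.       281.        59.545868] [ 0.4813 -0.0538  0.098 ]
circ [315.       305.        56.962673] [ 0.4825 -0.0674  0.098 ]
circ [311.       262.        44.458294] [ 0.4836 -0.0438  0.098 ]
circ [332.       306.        56.314877] [ 0.4912 -0.0691  0.098 ]
circ [315.       305.        44.617256] [ 0.4825 -0.0674  0.098 ]
circ [319.       240.        40.446095] [ 0.4891 -0.0329  0.098 ]
circ [332.      306.       45.80637] [ 0.4912 -0.0691  0.098 ]
circ [319.      240.       51.63237] [ 0.4891 -0.0329  0.098 ]
```

```bash
python3 - <<'E'
from h import *
c=read_camera('wrist'); p,r=now()
hsv=cv2.cvtColor(c['img'],cv2.COLOR_RGB2HSV); m=cv2.inRange(hsv,(8,110,60),(25,255,255)); m[:, :240]=0;m[:,400:]=0;m[:235]=0
ys,xs=np.where(cv2.morphologyEx(m,cv2.MORPH_OPEN,np.ones((3,3)))>0); print('mask',xs.min(),xs.max(),ys.min(),ys.max(),p)
for dz in (.006,):
  Q=[np.array(proj(c,p+np.array([0,0,.002+s])+.02*(np.cos(a)*r[:,0]+np.sin(a)*r[:,1]))) for s in (-dz,dz) for a in np.linspace(0,6.283,73)]
  Q=np.array(Q); print('pred',Q.min(0).round(1),Q.max(0).round(1))
plan((np.array([.484,-.043,.16]),RV),(np.array([.484,-.043,.104]),RV),(np.array([.484,-.043,.099]),RV))
E
```

```text
mask 260 369 249 362 [ 0.48560907 -0.03951116  0.15926772]
pred [255.1 250.7] [371.4 367.9]
row [-0.0037, -0.0011, -0.0007] [-0.09, 0.04, 0.16]
row [-0.0036, -0.0011, 0.0553] [-0.09, 0.04, 0.16]
row [-0.0036, -0.001, 0.0603] [-0.09, 0.04, 0.16]
```

Call:
{"api": "arm_command", "payload": {"commands": [-0.0036, -0.001, 0.02, 0, 0, 0, 0.3, -0.0036, -0.001, 0.04, 0, 0, 0, 0.3, -0.0036, -0.001, 0.05, 0, 0, 0, 0.3, -0.0036, -0.001, 0.055, 0, 0, 0, 0.3, -0.0036, -0.001, 0.055, 0, 0, 0, 0.3, -0.0036, -0.001, 0.055, 0, 0, 0, 0.3]}}

```text
t: 10.4
eef_pos: [0.4841, -0.044, 0.1048]
tool_rot: [-0.0, 0.753, 0.658, -0.001]
contact_force: [0.4, 1.5, -0.3]
gripper_width: 0.432
grasp_force: 40.6
```

Call:
{"api": "arm_command", "payload": {"commands": [0, 0, 0.002, 0, 0, 0, 0.3, 0, 0, 0.004, 0, 0, 0, 0.3, 0, 0, 0.004, 0, 0, 0, 0.3]}}

```text
t: 10.7
eef_pos: [0.4835, -0.0439, 0.1003]
tool_rot: [-0.0, 0.753, 0.658, -0.001]
contact_force: [0.1, -0.3, -0.3]
gripper_width: 0.441
grasp_force: 40.6
```

Call:
{"api": "arm_command", "payload": {"commands": [0, 0, 0.002, 0, 0, 0, 0.3, 0, 0, 0.002, 0, 0, 0, 0.3, 0, 0, 0.002, 0, 0, 0, 0.3]}}

```text
t: 11.0
eef_pos: [0.4835, -0.044, 0.0982]
tool_rot: [-0.0, 0.753, 0.658, -0.001]
contact_force: [-0.7, -0.9, -0.3]
gripper_width: 0.439
grasp_force: 40.6
```

Call:
{"api": "arm_command", "payload": {"commands": [0, 0, 0, 0, 0, 0, 0.65, 0, 0, 0, 0, 0, 0, 0.65, 0, 0, 0, 0, 0, 0, 0.65, 0, 0, 0, 0, 0, 0, 0.65, 0, 0, -0.03, 0, 0, 0, 0.65, 0, 0, -0.06, 0, 0, 0, 0.65, 0, 0, -0.07, 0, 0, 0, 0.65, 0, 0, -0.07, 0, 0, 0, 0.65]}}

```text
t: 11.8
eef_pos: [0.4846, -0.0438, 0.1694]
tool_rot: [0.0, 0.753, 0.658, 0.001]
contact_force: [-0.8, -0.5, 0.9]
gripper_width: 0.65
grasp_force: 0.0
```

```bash
python3 - <<'E'
from h import *
read_camera('wrist');c=snap('wrist','w6.png'); s=snap('scene','s6.png')
a=cv2.imread('pics/w6.png')[150:400,200:450]; b=cv2.resize(cv2.imread('pics/s6.png')[260:380,330:430],(416,500))
cv2.imwrite('pics/v6.png',np.hstack([cv2.resize(a,(380,500))[:,:],b])[:500,:796])
C=np.array([.5755,.2120,.0520])
print(now()[0]);plan((C+.1*n,RC),(C+.03*n,RC),(C-.002*n,RC))
E
```

```text
[ 0.48282364 -0.04371105  0.16718295]
row [0.2316, 0.0579, 0.0208] [-0.21, 20.06, 0.03]
row [0.2556, 0.0582, 0.0865] [-0.21, 20.06, 0.03]
row [0.2666, 0.0583, 0.1166] [-0.21, 20.06, 0.03]
```

View pics/v6.png

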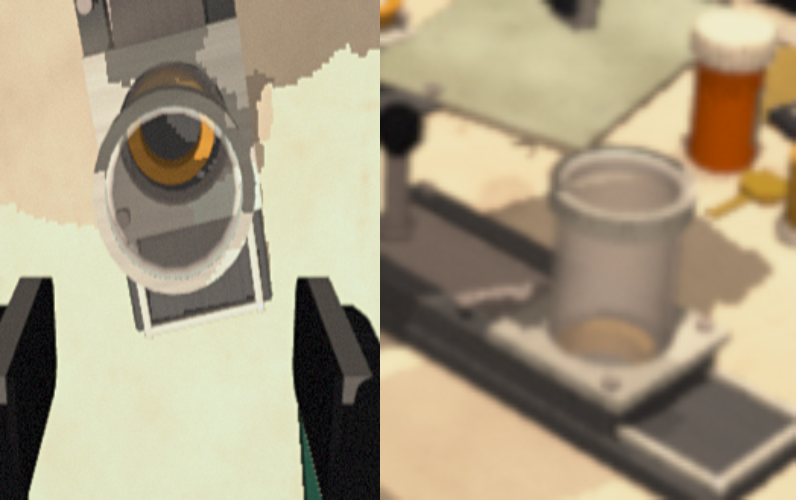

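The collar lies flat at the bottom of the tube. Now the second one.

Call:
{"api": "arm_command", "payload": {"commands": [0.05, 0.012, 0.0, 0, 5, 0, 0.65, 0.1, 0.025, 0.0, 0, 10, 0, 0.65, 0.15, 0.038, 0.01, 0, 15, 0, 0.65, 0.2, 0.05, 0.02, 0, 20, 0, 0.65, 0.2316, 0.058, 0.021, 0, 20, 0, 0.65, 0.2316, 0.058, 0.021, 0, 20, 0, 0.65, 0.25, 0.058, 0.07, 0, 20, 0, 0.65, 0.2556, 0.058, 0.0865, 0, 20, 0, 0.65]}}

```text
t: 12.75
eef_pos: [0.5724, 0.2027, 0.0772]
tool_rot: [-0.116, 0.741, 0.649, 0.127]
contact_force: [-1.2, 0.1, -0.6]
gripper_width: 0.65
grasp_force: 0.0
```

```bash
cat >> h.py <<'E'
C=np.array([.5755,.2120,.0520]); T=np.array([.4836,-.0438,0])
def ring():
    "end collar centre seen by wrist camera, chute-frame offset from C"
    read_camera('wrist');read_camera('wrist');c=read_camera('wrist')
    hsv=cv2.cvtColor(c['img'],cv2.COLOR_RGB2HSV); m=cv2.inRange(hsv,(8,110,60),(25,255,255))
    cs,hi=cv2.findContours(m,cv2.RETR_CCOMP,cv2.CHAIN_APPROX_NONE)
    for k,h in zip(cs,hi[0]):
        if h[3]>=0 and len(k)>60:
            e=cv2.fitEllipse(k); o,d=ray(c,*e[0]); P=o+d*((C-o)@n)/(d@n); q=P-C
            if abs(q@ex)<.1: print('ring',np.round(e[0],0),np.round(e[1],0),'ex,ey off',(q@ex).round(4),(q@ey).round(4))
def st():
    o=get_obs(); print(now()[0].round(4),'w',round(o['gripper_width'],3),'g',round(o['grasp_force'],1),'f',np.round(o['contact_force'],1),'t',o['t'])
E
python3 - <<'E'
from h import *
ring(); st(); plan((C-.002*n,RC))
E
```

```text
ring [321. 272.] [53. 64.] ex,ey off 0.0011 -0.0002
ring [321. 178.] [67. 70.] ex,ey off 0.0384 -0.0001
ring [321.  73.] [74. 80.] ex,ey off 0.0754 -0.0001
[0.5733 0.2011 0.0792] w 0.651 g 0.0 f [ 0.2 -1.  -0.2] t 12.9
row [0.0012, 0.0009, 0.0313] [-0.34, 0.18, -0.05]
```

Call:
{"api": "arm_command", "payload": {"commands": [0.0015, 0.001, 0.02, 0, 0, 0, 0.65, 0.0015, 0.001, 0.031, 0, 0, 0, 0.65, 0.0015, 0.001, 0.031, 0, 0, 0, 0.65, 0.0015, 0.001, 0.031, 0, 0, 0, 0.65, 0.0015, 0.001, 0.031, 0, 0, 0, 0.3, 0.0015, 0.001, 0.031, 0, 0, 0, 0.3, 0.0015, 0.001, 0.031, 0, 0, 0, 0.3, 0.0015, 0.001, 0.031, 0, 0, 0, 0.3]}}

```text
t: 13.7
eef_pos: [0.5779, 0.2129, 0.0541]
tool_rot: [-0.115, 0.741, 0.648, 0.13]
contact_force: [-2.2, -1.9, 5.2]
gripper_width: 0.43
grasp_force: 39.3
```

Call:
{"api": "arm_command", "payload": {"commands": [0, 0, -0.02, 0, 0, 0, 0.3, 0, 0, -0.05, 0, 0, 0, 0.3, 0, 0, -0.09, 0, 0, 0, 0.3, 0, 0, -0.11, 0, 0, 0, 0.3, 0, 0, -0.11, 0, 0, 0, 0.3]}}

```text
t: 14.2
eef_pos: [0.575, 0.1746, 0.16]
tool_rot: [-0.113, 0.742, 0.648, 0.133]
contact_force: [0.7, 0.1, -0.5]
gripper_width: 0.428
grasp_force: 40.1
```

```bash
python3 - <<'E'
from h import *
ring(); st(); plan((T+[0,0,.16],RV),(T+[0,0,.104],RV))
E
```

```text
ring [314. 303.] [57. 73.] ex,ey off -0.0452 -0.0023
ring [310. 229.] [41. 45.] ex,ey off 0.0011 0.0005
ring [307. 163.] [47. 49.] ex,ey off 0.0385 0.0018
ring [311.  92.] [50. 52.] ex,ey off 0.0755 -0.0003
[0.5721 0.1765 0.1557] w 0.426 g 40.1 f [ 0.7  0.7 -1.4] t 14.35
row [-0.2149, -0.0585, -0.0824] [-0.16, -19.95, 0.06]
row [-0.234, -0.0584, -0.0298] [-0.16, -19.95, 0.06]
```

Call:
{"api": "arm_command", "payload": {"commands": [-0.04, -0.01, -0.06, 0, -5, 0, 0.3, -0.08, -0.02, -0.082, 0, -10, 0, 0.3, -0.12, -0.035, -0.082, 0, -15, 0, 0.3, -0.165, -0.05, -0.082, 0, -20, 0, 0.3, -0.215, -0.0585, -0.082, 0, -20, 0, 0.3, -0.215, -0.0585, -0.082, 0, -20, 0, 0.3, -0.215, -0.0585, -0.082, 0, -20, 0, 0.3, -0.215, -0.0585, -0.082, 0, -20, 0, 0.3]}}

```text
t: 15.15
eef_pos: [0.4844, -0.0431, 0.1596]
tool_rot: [-0.001, 0.752, 0.659, -0.001]
contact_force: [-0.3, 0.7, -0.1]
gripper_width: 0.429
grasp_force: 40.3
```

```bash
cat >> h.py <<'E'
def held():
    read_camera('wrist');read_camera('wrist');c=read_camera('wrist'); p,r=now()
    hsv=cv2.cvtColor(c['img'],cv2.COLOR_RGB2HSV); m=cv2.inRange(hsv,(8,110,60),(25,255,255)); m[:, :240]=0;m[:,400:]=0;m[:235]=0
    ys,xs=np.where(cv2.morphologyEx(m,cv2.MORPH_OPEN,np.ones((3,3)))>0); print('held mask (1st: 260 369 249 362)',xs.min(),xs.max(),ys.min(),ys.max())
E
python3 - <<'E'
from h import *
held(); st(); plan((T+[0,0,.16],RV),(T+[0,0,.108],RV))
E
```

```text
held mask (1st: 260 369 249 362) 262 366 235 359
[ 0.4848 -0.0429  0.1601] w 0.428 g 40.3 f [-0.6 -0.4  0.6] t 15.3
row [-0.0011, -0.0011, 0.0001] [-0.08, 0.04, 0.17]
row [-0.001, -0.001, 0.0521] [-0.08, 0.04, 0.17]
```

Call:
{"api": "arm_command", "payload": {"commands": [-0.001, -0.001, 0.02, 0, 0, 0, 0.3, -0.001, -0.001, 0.04, 0, 0, 0, 0.3, -0.001, -0.001, 0.052, 0, 0, 0, 0.3, -0.001, -0.001, 0.052, 0, 0, 0, 0.3, -0.001, -0.001, 0.054, 0, 0, 0, 0.3, -0.001, -0.001, 0.056, 0, 0, 0, 0.3, -0.001, -0.001, 0.058, 0, 0, 0, 0.3, -0.001, -0.001, 0.058, 0, 0, 0, 0.3]}}

```text
t: 16.1
eef_pos: [0.4835, -0.0448, 0.1024]
tool_rot: [-0.0, 0.753, 0.658, -0.0]
contact_force: [0.4, 0.4, 2.4]
gripper_width: 0.432
grasp_force: 40.7
```

Call:
{"api": "arm_command", "payload": {"commands": [0.001, 0, 0, 0, 0, 0, 0.3, 0.001, 0, 0, 0, 0, 0, 0.3, 0.001, 0, 0, 0, 0, 0, 0.65, 0.001, 0, 0, 0, 0, 0, 0.65, 0.001, 0, 0, 0, 0, 0, 0.65, 0.001, 0, 0, 0, 0, 0, 0.65, 0.001, 0, -0.035, 0, 0, 0, 0.65, 0.001, 0, -0.065, 0, 0, 0, 0.65]}}

```text
t: 16.9
eef_pos: [0.4826, -0.0443, 0.1675]
tool_rot: [-0.001, 0.753, 0.658, -0.002]
contact_force: [1.1, -0.3, 1.1]
gripper_width: 0.653
grasp_force: 0.0
```

```bash
cat >> h.py <<'E'
def tube():
    "brass seen through the clear tube, scene camera: rows per height"
    c=read_camera('scene'); hsv=cv2.cvtColor(c['img'],cv2.COLOR_RGB2HSV)
    for z in np.arange(.012,.1,.006):
        u,v=np.round(proj(c,(T[0]-.0144,T[1]-.0137,z))).astype(int); print(round(z,3),hsv[v,u].tolist(),end='; ')
    print()
E
python3 - <<'E'
from h import *
read_camera('wrist');tube(); st(); plan((C+.1*n,RC),(C+.03*n,RC))
E
```

```text
0.012 [17, 58, 155]; 0.018 [13, 59, 150]; 0.024 [16, 60, 196]; 0.03 [16, 94, 162]; 0.036 [15, 93, 156]; 0.042 [15, 99, 168]; 0.048 [15, 98, 167]; 0.054 [15, 101, 169]; 0.06 [14, 77, 173]; 0.066 [13, 58, 168]; 0.072 [14, 60, 170]; 0.078 [14, 61, 171]; 0.084 [17, 56, 145]; 0.09 [16, 56, 150]; 0.096 [15, 62, 176]; 
[ 0.4856 -0.0443  0.1701] w 0.649 g 0.0 f [ 1.2 -0.   0.4] t 17.0
row [0.2318, 0.0548, 0.0246] [0.24, 19.94, 0.07]
row [0.2557, 0.0545, 0.0904] [0.24, 19.94, 0.07]
```

Call:
{"api": "arm_command", "payload": {"commands": [0.05, 0.012, 0.0, 0, 5, 0, 0.65, 0.1, 0.025, 0.0, 0, 10, 0, 0.65, 0.15, 0.038, 0.01, 0, 15, 0, 0.65, 0.2, 0.05, 0.02, 0, 20, 0, 0.65, 0.232, 0.055, 0.025, 0, 20, 0, 0.65, 0.232, 0.055, 0.025, 0, 20, 0, 0.65, 0.25, 0.055, 0.07, 0, 20, 0, 0.65, 0.2557, 0.0545, 0.09, 0, 20, 0, 0.65]}}

```text
t: 17.8
eef_pos: [0.5692, 0.2037, 0.0736]
tool_rot: [-0.116, 0.741, 0.649, 0.128]
contact_force: [-0.8, -0.2, -0.2]
gripper_width: 0.647
grasp_force: 0.0
```

```bash
python3 - <<'E'
from h import *
ring(); st(); plan((C-.004*n,RC))
E
```

```text
ring [328. 272.] [55. 66.] ex,ey off 0.0014 0.0005
ring [325. 176.] [69. 72.] ex,ey off 0.0388 0.0019
ring [331.  68.] [76. 82.] ex,ey off 0.0757 -0.0002
[0.5696 0.2018 0.0751] w 0.649 g 0.0 f [-0.1 -0.9  1.3] t 17.95
row [0.0024, 0.0046, 0.0294] [-0.3, 0.15, -0.03]
```

Call:
{"api": "arm_command", "payload": {"commands": [0.003, 0.0045, 0.02, 0, 0, 0, 0.65, 0.003, 0.0045, 0.029, 0, 0, 0, 0.65, 0.003, 0.0045, 0.029, 0, 0, 0, 0.65, 0.003, 0.0045, 0.029, 0, 0, 0, 0.65, 0.003, 0.0045, 0.029, 0, 0, 0, 0.3, 0.003, 0.0045, 0.029, 0, 0, 0, 0.3, 0.003, 0.0045, 0.029, 0, 0, 0, 0.3, 0.003, 0.0045, 0.029, 0, 0, 0, 0.3]}}

```text
t: 18.75
eef_pos: [0.5775, 0.2137, 0.0517]
tool_rot: [-0.115, 0.741, 0.648, 0.13]
contact_force: [-2.2, -1.3, 4.7]
gripper_width: 0.436
grasp_force: 39.4
```

Call:
{"api": "arm_command", "payload": {"commands": [0, 0, -0.02, 0, 0, 0, 0.3, 0, 0, -0.05, 0, 0, 0, 0.3, 0, 0, -0.09, 0, 0, 0, 0.3, 0, 0, -0.11, 0, 0, 0, 0.3, 0, 0, -0.11, 0, 0, 0, 0.3]}}

```text
t: 19.25
eef_pos: [0.5745, 0.1754, 0.1576]
tool_rot: [-0.113, 0.742, 0.648, 0.133]
contact_force: [0.2, 1.0, -0.5]
gripper_width: 0.433
grasp_force: 40.2
```

```bash
python3 - <<'E'
from h import *
ring(); st(); plan((T+[0,0,.16],RV),(T+[0,0,.104],RV))
E
```

```text
ring [314. 306.] [57. 74.] ex,ey off -0.0462 -0.0017
ring [313. 229.] [41. 46.] ex,ey off 0.0011 -0.0008
ring [314. 163.] [48. 49.] ex,ey off 0.0385 -0.0015
[0.5716 0.1773 0.1533] w 0.438 g 40.2 f [ 0.1 -0.2 -0.2] t 19.4
row [-0.2147, -0.058, -0.0849] [-0.17, -19.95, 0.06]
row [-0.2339, -0.0578, -0.0323] [-0.17, -19.95, 0.06]
```

Call:
{"api": "arm_command", "payload": {"commands": [-0.04, -0.01, -0.06, 0, -5, 0, 0.3, -0.08, -0.02, -0.085, 0, -10, 0, 0.3, -0.12, -0.035, -0.085, 0, -15, 0, 0.3, -0.165, -0.05, -0.085, 0, -20, 0, 0.3, -0.215, -0.058, -0.085, 0, -20, 0, 0.3, -0.215, -0.058, -0.085, 0, -20, 0, 0.3, -0.215, -0.058, -0.085, 0, -20, 0, 0.3, -0.215, -0.058, -0.085, 0, -20, 0, 0.3]}}

```text
t: 20.2
eef_pos: [0.4845, -0.0433, 0.1602]
tool_rot: [-0.001, 0.752, 0.659, -0.001]
contact_force: [0.6, 0.6, -0.3]
gripper_width: 0.433
grasp_force: 40.5
```

```bash
python3 - <<'E'
from h import *
held(); st(); plan((T+[0,0,.16],RV),(T+[0,0,.108],RV))
E
```

```text
held mask (1st: 260 369 249 362) 261 368 235 363
[ 0.4849 -0.0431  0.1606] w 0.439 g 40.5 f [0.4 0.7 0.3] t 20.35
row [-0.0009, -0.0012, 0.0006] [-0.08, 0.03, 0.18]
row [-0.0009, -0.0011, 0.0526] [-0.08, 0.03, 0.18]
```

Held 1–2 mm lower than the first collar, so I'll descend to about z 0.1005 and release.

Call:
{"api": "arm_command", "payload": {"commands": [0, -0.001, 0.02, 0, 0, 0, 0.3, 0, -0.001, 0.04, 0, 0, 0, 0.3, 0, -0.001, 0.052, 0, 0, 0, 0.3, 0, -0.001, 0.052, 0, 0, 0, 0.3, 0, -0.001, 0.056, 0, 0, 0, 0.3, 0, -0.001, 0.058, 0, 0, 0, 0.3, 0, -0.001, 0.06, 0, 0, 0, 0.3, 0, -0.001, 0.06, 0, 0, 0, 0.3]}}

```text
t: 21.15
eef_pos: [0.4831, -0.0442, 0.1006]
tool_rot: [-0.0, 0.753, 0.658, -0.001]
contact_force: [-0.4, -0.2, -0.9]
gripper_width: 0.439
grasp_force: 40.5
```

Call:
{"api": "arm_command", "payload": {"commands": [0, 0, 0, 0, 0, 0, 0.3, 0, 0, 0, 0, 0, 0, 0.65, 0, 0, 0, 0, 0, 0, 0.65, 0, 0, 0, 0, 0, 0, 0.65, 0, 0, 0, 0, 0, 0, 0.65, 0, 0, -0.035, 0, 0, 0, 0.65, 0, 0, -0.065, 0, 0, 0, 0.65, 0, 0, -0.065, 0, 0, 0, 0.65]}}

```text
t: 21.95
eef_pos: [0.4855, -0.0446, 0.1686]
tool_rot: [0.001, 0.753, 0.658, 0.002]
contact_force: [0.3, -0.9, -0.5]
gripper_width: 0.651
grasp_force: 0.0
```

```bash
python3 - <<'E'
from h import *
read_camera('wrist');tube(); st(); plan((C+.1*n,RC),(C+.03*n,RC))
E
```

```text
0.012 [17, 58, 154]; 0.018 [13, 61, 150]; 0.024 [17, 61, 197]; 0.03 [15, 93, 161]; 0.036 [15, 95, 158]; 0.042 [15, 95, 159]; 0.048 [15, 93, 153]; 0.054 [15, 101, 171]; 0.06 [15, 99, 168]; 0.066 [15, 102, 173]; 0.072 [14, 68, 168]; 0.078 [14, 61, 172]; 0.084 [16, 56, 145]; 0.09 [17, 54, 150]; 0.096 [15, 62, 176]; 
[ 0.4834 -0.044   0.1658] w 0.655 g 0.0 f [-0.1 -0.  -0.5] t 22.05
row [0.2317, 0.0573, 0.0199] [-0.04, 19.99, 0.07]
row [0.2557, 0.0573, 0.0856] [-0.04, 19.99, 0.07]
```

The column rose by one collar height. Now the fourth.

Call:
{"api": "arm_command", "payload": {"commands": [0.05, 0.012, 0.0, 0, 5, 0, 0.65, 0.1, 0.025, 0.0, 0, 10, 0, 0.65, 0.15, 0.038, 0.01, 0, 15, 0, 0.65, 0.2, 0.05, 0.02, 0, 20, 0, 0.65, 0.232, 0.057, 0.02, 0, 20, 0, 0.65, 0.232, 0.057, 0.02, 0, 20, 0, 0.65, 0.25, 0.057, 0.07, 0, 20, 0, 0.65, 0.2557, 0.057, 0.086, 0, 20, 0, 0.65]}}

```text
t: 22.85
eef_pos: [0.5708, 0.2025, 0.075]
tool_rot: [-0.116, 0.741, 0.649, 0.127]
contact_force: [-1.6, 0.7, -0.4]
gripper_width: 0.652
grasp_force: 0.0
```

```bash
python3 - <<'E'
from h import *
ring(); st(); plan((C-.004*n,RC))
E
```

```text
ring [326. 271.] [54. 65.] ex,ey off 0.0014 -0.0008
ring [328. 176.] [68. 71.] ex,ey off 0.0388 -0.0015
[0.5717 0.2011 0.077 ] w 0.646 g 0.0 f [0.3 0.2 0.5] t 23.0
row [0.0022, 0.0025, 0.0313] [-0.35, 0.17, -0.04]
```

Call:
{"api": "arm_command", "payload": {"commands": [0.003, 0.003, 0.02, 0, 0, 0, 0.65, 0.003, 0.003, 0.031, 0, 0, 0, 0.65, 0.003, 0.003, 0.031, 0, 0, 0, 0.65, 0.003, 0.003, 0.031, 0, 0, 0, 0.65, 0.003, 0.003, 0.031, 0, 0, 0, 0.3, 0.003, 0.003, 0.031, 0, 0, 0, 0.3, 0.003, 0.003, 0.031, 0, 0, 0, 0.3, 0.003, 0.003, 0.031, 0, 0, 0, 0.3]}}

```text
t: 23.8
eef_pos: [0.5787, 0.2138, 0.0523]
tool_rot: [-0.114, 0.742, 0.648, 0.131]
contact_force: [-1.5, -1.8, 5.8]
gripper_width: 0.436
grasp_force: 39.5
```

Call:
{"api": "arm_command", "payload": {"commands": [0, 0, -0.02, 0, 0, 0, 0.3, 0, 0, -0.05, 0, 0, 0, 0.3, 0, 0, -0.09, 0, 0, 0, 0.3, 0, 0, -0.11, 0, 0, 0, 0.3, 0, 0, -0.11, 0, 0, 0, 0.3]}}

```text
t: 24.3
eef_pos: [0.5755, 0.1757, 0.1581]
tool_rot: [-0.113, 0.742, 0.648, 0.133]
contact_force: [0.2, -0.5, 0.1]
gripper_width: 0.435
grasp_force: 40.2
```

```bash
python3 - <<'E'
from h import *
ring(); st(); plan((T+[0,0,.16],RV),(T+[0,0,.104],RV))
E
```

```text
ring [314. 305.] [57. 74.] ex,ey off -0.0456 -0.0027
ring [310. 230.] [41. 46.] ex,ey off 0.001 0.0002
[0.5727 0.1776 0.1539] w 0.434 g 40.2 f [-0.  -0.3 -0.2] t 24.45
row [-0.2153, -0.059, -0.0845] [-0.17, -19.95, 0.06]
row [-0.2344, -0.0588, -0.0319] [-0.17, -19.95, 0.06]
```

Call:
{"api": "arm_command", "payload": {"commands": [-0.04, -0.01, -0.06, 0, -5, 0, 0.3, -0.08, -0.02, -0.085, 0, -10, 0, 0.3, -0.12, -0.035, -0.085, 0, -15, 0, 0.3, -0.165, -0.05, -0.085, 0, -20, 0, 0.3, -0.215, -0.059, -0.085, 0, -20, 0, 0.3, -0.215, -0.059, -0.085, 0, -20, 0, 0.3, -0.215, -0.059, -0.085, 0, -20, 0, 0.3, -0.215, -0.059, -0.085, 0, -20, 0, 0.3]}}

```text
t: 25.25
eef_pos: [0.4846, -0.0429, 0.1608]
tool_rot: [-0.001, 0.752, 0.659, -0.001]
contact_force: [0.7, 0.0, -1.0]
gripper_width: 0.435
grasp_force: 40.4
```

```bash
python3 - <<'E'
from h import *
held(); st(); plan((T+[0,0,.16],RV),(T+[0,0,.108],RV))
E
```

```text
held mask (1st: 260 369 249 362) 261 368 235 362
[ 0.485  -0.0426  0.1612] w 0.438 g 40.4 f [ 0.  -0.7 -0.8] t 25.4
row [-0.0013, -0.0012, 0.0012] [-0.08, 0.03, 0.18]
row [-0.0013, -0.0011, 0.0532] [-0.08, 0.03, 0.18]
```

Call:
{"api": "arm_command", "payload": {"commands": [0, -0.001, 0.02, 0, 0, 0, 0.3, 0, -0.001, 0.04, 0, 0, 0, 0.3, 0, -0.001, 0.052, 0, 0, 0, 0.3, 0, -0.001, 0.052, 0, 0, 0, 0.3, 0, -0.001, 0.056, 0, 0, 0, 0.3, 0, -0.001, 0.058, 0, 0, 0, 0.3, 0, -0.001, 0.0605, 0, 0, 0, 0.3, 0, -0.001, 0.0605, 0, 0, 0, 0.3]}}

```text
t: 26.2
eef_pos: [0.4831, -0.0439, 0.1007]
tool_rot: [-0.0, 0.753, 0.658, -0.001]
contact_force: [-0.1, 0.0, -1.5]
gripper_width: 0.439
grasp_force: 40.4
```

Call:
{"api": "arm_command", "payload": {"commands": [0, 0, 0, 0, 0, 0, 0.3, 0, 0, 0, 0, 0, 0, 0.65, 0, 0, 0, 0, 0, 0, 0.65, 0, 0, 0, 0, 0, 0, 0.65, 0, 0, 0, 0, 0, 0, 0.65, 0, 0, -0.035, 0, 0, 0, 0.65, 0, 0, -0.065, 0, 0, 0, 0.65, 0, 0, -0.065, 0, 0, 0, 0.65]}}

```text
t: 27.0
eef_pos: [0.4856, -0.0442, 0.1687]
tool_rot: [0.001, 0.753, 0.658, 0.002]
contact_force: [-0.3, 1.2, -0.5]
gripper_width: 0.65
grasp_force: 0.0
```

```bash
python3 - <<'E'
from h import *
read_camera('wrist');tube(); st(); plan((C+.1*n,RC),(C+.03*n,RC))
E
```

```text
0.012 [17, 58, 154]; 0.018 [13, 59, 150]; 0.024 [17, 61, 195]; 0.03 [15, 94, 160]; 0.036 [15, 96, 157]; 0.042 [15, 96, 159]; 0.048 [14, 92, 160]; 0.054 [15, 94, 160]; 0.06 [15, 92, 155]; 0.066 [15, 99, 167]; 0.072 [15, 98, 167]; 0.078 [15, 98, 166]; 0.084 [17, 61, 143]; 0.09 [17, 56, 150]; 0.096 [14, 62, 176]; 
[ 0.4834 -0.0436  0.1659] w 0.65 g 0.0 f [-0.1 -0.6 -1.4] t 27.1
row [0.2313, 0.0573, 0.0199] [-0.04, 20.0, 0.07]
row [0.2553, 0.0574, 0.0857] [-0.04, 20.0, 0.07]
```

Fifth.

Call:
{"api": "arm_command", "payload": {"commands": [0.05, 0.012, 0.0, 0, 5, 0, 0.65, 0.1, 0.025, 0.0, 0, 10, 0, 0.65, 0.15, 0.038, 0.01, 0, 15, 0, 0.65, 0.2, 0.05, 0.02, 0, 20, 0, 0.65, 0.232, 0.057, 0.02, 0, 20, 0, 0.65, 0.232, 0.057, 0.02, 0, 20, 0, 0.65, 0.25, 0.057, 0.07, 0, 20, 0, 0.65, 0.2557, 0.057, 0.086, 0, 20, 0, 0.65]}}

```text
t: 27.9
eef_pos: [0.5709, 0.203, 0.0751]
tool_rot: [-0.116, 0.741, 0.649, 0.127]
contact_force: [-0.2, 0.1, 0.2]
gripper_width: 0.651
grasp_force: 0.0
```

```bash
python3 - <<'E'
from h import *
ring(); st(); plan((C-.004*n,RC))
E
```

```text
ring [323. 272.] [54. 65.] ex,ey off 0.0014 0.0002
[0.5717 0.2015 0.0771] w 0.649 g 0.0 f [0.  0.7 1. ] t 28.05
row [0.0018, 0.0025, 0.0313] [-0.35, 0.17, -0.05]
```

Call:
{"api": "arm_command", "payload": {"commands": [0.003, 0.003, 0.02, 0, 0, 0, 0.65, 0.003, 0.003, 0.031, 0, 0, 0, 0.65, 0.003, 0.003, 0.031, 0, 0, 0, 0.65, 0.003, 0.003, 0.031, 0, 0, 0, 0.65, 0.003, 0.003, 0.031, 0, 0, 0, 0.3, 0.003, 0.003, 0.031, 0, 0, 0, 0.3, 0.003, 0.003, 0.031, 0, 0, 0, 0.3, 0.003, 0.003, 0.031, 0, 0, 0, 0.3]}}

```text
t: 28.85
eef_pos: [0.5789, 0.2142, 0.0524]
tool_rot: [-0.114, 0.742, 0.648, 0.131]
contact_force: [-1.8, -1.8, 6.4]
gripper_width: 0.442
grasp_force: 39.4
```

Call:
{"api": "arm_command", "payload": {"commands": [0, 0, -0.02, 0, 0, 0, 0.3, 0, 0, -0.05, 0, 0, 0, 0.3, 0, 0, -0.09, 0, 0, 0, 0.3, 0, 0, -0.11, 0, 0, 0, 0.3, 0, 0, -0.11, 0, 0, 0, 0.3]}}

```text
t: 29.35
eef_pos: [0.5756, 0.1761, 0.1582]
tool_rot: [-0.113, 0.742, 0.648, 0.133]
contact_force: [0.2, -0.1, -0.9]
gripper_width: 0.435
grasp_force: 40.2
```

```bash
python3 - <<'E'
from h import *
ring(); st(); plan((T+[0,0,.16],RV),(T+[0,0,.104],RV))
E
```

```text
ring [314. 306.] [57. 74.] ex,ey off -0.0457 -0.0027
[0.5727 0.178  0.154 ] w 0.44 g 40.2 f [-0.2  0.7 -1.8] t 29.5
row [-0.2158, -0.059, -0.0846] [-0.17, -19.95, 0.06]
row [-0.2349, -0.0588, -0.0319] [-0.17, -19.95, 0.06]
```

Call:
{"api": "arm_command", "payload": {"commands": [-0.04, -0.01, -0.06, 0, -5, 0, 0.3, -0.08, -0.02, -0.085, 0, -10, 0, 0.3, -0.12, -0.035, -0.085, 0, -15, 0, 0.3, -0.165, -0.05, -0.085, 0, -20, 0, 0.3, -0.216, -0.059, -0.085, 0, -20, 0, 0.3, -0.216, -0.059, -0.085, 0, -20, 0, 0.3, -0.216, -0.059, -0.085, 0, -20, 0, 0.3, -0.216, -0.059, -0.085, 0, -20, 0, 0.3]}}

```text
t: 30.3
eef_pos: [0.4845, -0.0434, 0.1605]
tool_rot: [-0.001, 0.752, 0.659, -0.001]
contact_force: [0.2, 1.0, -0.2]
gripper_width: 0.435
grasp_force: 40.4
```

```bash
python3 - <<'E'
from h import *
held(); st(); plan((T+[0,0,.16],RV),(T+[0,0,.108],RV))
E
```

```text
held mask (1st: 260 369 249 362) 261 368 235 363
[ 0.4849 -0.0432  0.1609] w 0.434 g 40.4 f [-0.2  0.  -0.8] t 30.45
row [-0.0008, -0.0012, 0.0009] [-0.08, 0.03, 0.18]
row [-0.0008, -0.0011, 0.0529] [-0.08, 0.03, 0.18]
```

Call:
{"api": "arm_command", "payload": {"commands": [0, -0.001, 0.02, 0, 0, 0, 0.3, 0, -0.001, 0.04, 0, 0, 0, 0.3, 0, -0.001, 0.052, 0, 0, 0, 0.3, 0, -0.001, 0.052, 0, 0, 0, 0.3, 0, -0.001, 0.056, 0, 0, 0, 0.3, 0, -0.001, 0.058, 0, 0, 0, 0.3, 0, -0.001, 0.0605, 0, 0, 0, 0.3, 0, -0.001, 0.0605, 0, 0, 0, 0.3]}}

```text
t: 31.25
eef_pos: [0.4834, -0.0444, 0.1006]
tool_rot: [-0.0, 0.753, 0.658, -0.001]
contact_force: [-0.5, -0.0, 1.2]
gripper_width: 0.436
grasp_force: 40.6
```

Call:
{"api": "arm_command", "payload": {"commands": [0, 0, 0, 0, 0, 0, 0.3, 0, 0, 0, 0, 0, 0, 0.65, 0, 0, 0, 0, 0, 0, 0.65, 0, 0, 0, 0, 0, 0, 0.65, 0, 0, 0, 0, 0, 0, 0.65, 0, 0, -0.035, 0, 0, 0, 0.65, 0, 0, -0.08, 0, 0, 0, 0.65, 0, 0, -0.12, 0, 0, 0, 0.65]}}

```text
t: 32.05
eef_pos: [0.4829, -0.0448, 0.2218]
tool_rot: [-0.0, 0.753, 0.658, -0.001]
contact_force: [0.6, 1.0, -0.4]
gripper_width: 0.651
grasp_force: 0.0
```

```bash
python3 - <<'E'
from h import *
read_camera('wrist');tube(); st(); s=snap('scene','s7.png'); t=snap('top','t7.png')
a=cv2.resize(cv2.imread('pics/s7.png')[160:390,230:450],(440,460)); b=cv2.imread('pics/t7.png')[180:330,180:540]
v=np.zeros((600,800,3),np.uint8); v[:460,:440]=a; v[:150,440:800]=b; cv2.imwrite('pics/v7.png',v)
plan(((.45,.15,.25),RV),((.445,.26,.25),RV))
E
```

```text
0.012 [18, 56, 154]; 0.018 [13, 61, 151]; 0.024 [16, 60, 197]; 0.03 [16, 91, 162]; 0.036 [16, 94, 158]; 0.042 [15, 94, 160]; 0.048 [15, 95, 161]; 0.054 [15, 93, 161]; 0.06 [15, 93, 161]; 0.066 [15, 95, 161]; 0.072 [15, 97, 161]; 0.078 [15, 99, 168]; 0.084 [17, 60, 145]; 0.09 [16, 56, 151]; 0.096 [15, 64, 176]; 
[ 0.4864 -0.0448  0.225 ] w 0.65 g 0.0 f [ 0.4 -0.3  0.2] t 32.15
row [0.1879, -0.059, -0.029] [-0.01, -0.03, 0.08]
row [0.2963, -0.0785, -0.0289] [-0.01, -0.03, 0.08]
```

View pics/v7.png

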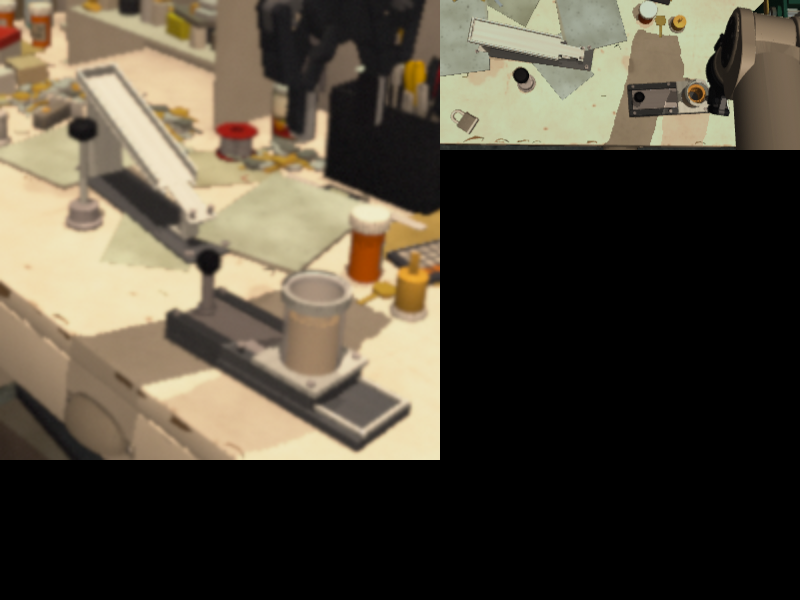

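All five collars are in the tube and the chute is empty. The follower still stands upright, with its knob at about (261,255) in the top image. Locating it.

```bash
python3 - <<'E'
from h import *
c=read_camera('top')
for a,ce in dark(c,(240,240,290,280),45,60): 
    k=onz(c,*ce,.113); print(a,ce.round(1),k.round(4))
    plan((np.r_[k[:2],.25],RV)); plan((np.r_[k[0]-.02,.13,.25],RV))
E
```

```text
178 [260.8 255.2] [0.5124 0.3141 0.113 ]
row [0.3589, -0.0181, -0.0302] [-0.13, 0.02, 0.07]
row [0.1738, -0.0135, -0.0301] [-0.13, 0.02, 0.07]
```

It was knocked about 5 cm, to (0.512, 0.314). I'll go above it and refine with the wrist camera.

Call:
{"api": "arm_command", "payload": {"commands": [0.05, -0.014, -0.03, 0, 0, 0, 0.6, 0.1, -0.016, -0.03, 0, 0, 0, 0.6, 0.15, -0.018, -0.03, 0, 0, 0, 0.6, 0.2, -0.018, -0.03, 0, 0, 0, 0.6, 0.25, -0.018, -0.03, 0, 0, 0, 0.6, 0.3, -0.018, -0.03, 0, 0, 0, 0.6, 0.345, -0.018, -0.03, 0, 0, 0, 0.6, 0.359, -0.018, -0.03, 0, 0, 0, 0.6]}}

```text
t: 33.1
eef_pos: [0.5112, 0.3199, 0.2472]
tool_rot: [-0.001, 0.75, 0.661, -0.002]
contact_force: [-0.2, 0.1, -0.9]
gripper_width: 0.602
grasp_force: 0.0
```

```bash
python3 - <<'E'
from h import *
for i in range(4): c=read_camera('wrist')
st(); e=np.array([.5124,.3141]); print(np.round(proj(c,np.r_[e,.116]),0))
for a,ce in dark(c,(200,100,430,270),45,400):
    k=onz(c,*ce,.115); print(a,ce.round(1),k.round(4)); plan((np.r_[k[:2],.2],RV),(np.r_[k[:2],.1],RV))
E
```

```text
[0.5127 0.3122 0.2484] w 0.597 g 0.0 f [ 0.8 -0.7 -0.2] t 33.3
[315. 218.]
1684 [315.6 213.5] [0.5133 0.3168 0.115 ]
row [0.0048, 0.0001, 0.0484] [-0.2, 0.23, 0.0]
row [0.0052, 0.0004, 0.1484] [-0.2, 0.23, 0.0]
```

Call:
{"api": "arm_command", "payload": {"commands": [0.0035, 0, 0.05, 0, 0, 0, 0.58, 0.0035, 0, 0.1, 0, 0, 0, 0.58, 0.0035, 0, 0.135, 0, 0, 0, 0.58, 0.0035, 0, 0.148, 0, 0, 0, 0.58, 0.0035, 0, 0.148, 0, 0, 0, 0.58, 0.0035, 0, 0.148, 0, 0, 0, 0.58, 0.0035, 0, 0.148, 0, 0, 0, 0.58]}}

```text
t: 34.0
eef_pos: [0.5149, 0.3176, 0.1043]
tool_rot: [-0.0, 0.753, 0.658, 0.001]
contact_force: [0.7, 1.4, -0.6]
gripper_width: 0.581
grasp_force: 0.0
```

Call:
{"api": "arm_command", "payload": {"commands": [0, 0, 0, 0, 0, 0, 0.1, 0, 0, 0, 0, 0, 0, 0.1, 0, 0, 0, 0, 0, 0, 0.1, 0, 0, 0, 0, 0, 0, 0.1, 0, 0, 0, 0, 0, 0, 0.1]}}

```text
t: 34.5
eef_pos: [0.5143, 0.3181, 0.1039]
tool_rot: [-0.001, 0.753, 0.658, 0.001]
contact_force: [-0.6, 0.0, 7.4]
gripper_width: 0.349
grasp_force: 39.2
```

Call:
{"api": "arm_command", "payload": {"commands": [0, 0, -0.03, 0, 0, 0, 0.1, 0, 0, -0.07, 0, 0, 0, 0.1, 0, 0, -0.11, 0, 0, 0, 0.1, 0, 0, -0.15, 0, 0, 0, 0.1, 0, 0, -0.15, 0, 0, 0, 0.1, 0, 0, -0.15, 0, 0, 0, 0.1]}}

```text
t: 35.1
eef_pos: [0.5137, 0.3176, 0.253]
tool_rot: [-0.001, 0.753, 0.659, 0.0]
contact_force: [-0.3, -0.7, -1.8]
gripper_width: 0.351
grasp_force: 40.7
```

```bash
python3 - <<'E'
from h import *
for i in range(3): c=read_camera('wrist')
st(); p,r=now(); g=cv2.cvtColor(c['img'],cv2.COLOR_RGB2GRAY)
cv2.imwrite('pics/w8.png',c['img'][:,:,::-1])
for dz in (.0,.018): print(dz,np.round(proj(c,p+[0,0,dz]),1))
plan((np.array([.47,.15,.25]),RV),(T+[0,0,.25],RV),(T+[0,0,.2],RV))
E
```

```text
[0.5125 0.317  0.2505] w 0.345 g 40.7 f [ 1.2 -0.3 -2.1] t 35.25
0.0 [313.3 306. ]
0.018 [313.  330.4]
row [-0.1711, -0.02, 0.001] [-0.23, 0.17, 0.07]
row [-0.3614, 0.0192, 0.0014] [-0.23, 0.17, 0.07]
row [-0.3613, 0.0194, 0.0514] [-0.23, 0.17, 0.07]
```

View pics/w8.png

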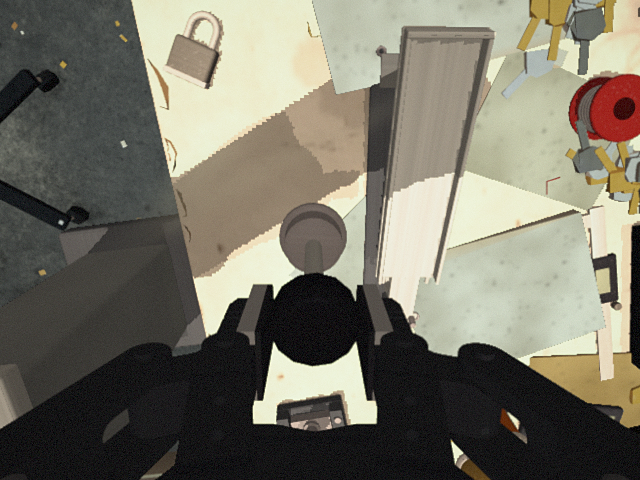

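The follower is held straight, with its disc's far edge at (313,203) and sides at 279 and 347. I'll work out the disc's offset from the TCP.

```bash
python3 - <<'E'
from h import *
c=read_camera('wrist'); p,r=now(); z=p[2]-.104+.006
E=onz(c,313,203,z); print('far edge in tool',(r.T@(E-p)).round(4), 'sides',(r.T@(onz(c,279,238,z-.003)-p)).round(4),(r.T@(onz(c,347,238,z-.003)-p)).round(4))
for x in (0,):
  q=[proj(c,p+r[:,0]*(x+a)+np.array([0,0,z-p[2]])) for a in (-.02,0,.02)]; print(np.round(q,1).tolist())
E
```

```text
far edge in tool [ 0.0178 -0.0006  0.0979] sides [-0.0039 -0.0207  0.1011] [-0.0039  0.0195  0.1009]
[[314.6, 264.9], [314.6, 232.5], [314.6, 198.6]]
```

Call:
{"api": "arm_command", "payload": {"commands": [-0.045, -0.005, 0, 0, 0, 0, 0.1, -0.09, -0.01, 0, 0, 0, 0, 0.1, -0.135, -0.015, 0, 0, 0, 0, 0.1, -0.18, -0.015, 0, 0, 0, 0, 0.1, -0.225, -0.008, 0, 0, 0, 0, 0.1, -0.27, 0, 0, 0, 0, 0, 0.1, -0.315, 0.01, 0, 0, 0, 0, 0.1, -0.355, 0.019, 0, 0, 0, 0, 0.1]}}

```text
t: 36.1
eef_pos: [0.4843, -0.0394, 0.2517]
tool_rot: [-0.001, 0.753, 0.658, -0.001]
contact_force: [-0.1, -0.0, -1.5]
gripper_width: 0.346
grasp_force: 40.6
```

```bash
python3 - <<'E'
from h import *
for i in range(4): c=read_camera('wrist')
st(); F=np.array([.4844,-.0418,0]); plan((F+[0,0,.215],RV),(F+[0,0,.204],RV),(F+[0,0,.19],RV),(F+[0,0,.177],RV))
E
```

```text
[ 0.4846 -0.0379  0.2516] w 0.347 g 40.5 f [ 1.1  0.4 -2.9] t 36.3
row [-0.0039, 0.0004, 0.0366] [-0.18, 0.07, -0.12]
row [-0.0038, 0.0005, 0.0476] [-0.18, 0.07, -0.12]
row [-0.0038, 0.0005, 0.0616] [-0.18, 0.07, -0.12]
row [-0.0038, 0.0005, 0.0746] [-0.18, 0.07, -0.12]
```

Call:
{"api": "arm_command", "payload": {"commands": [-0.004, 0, 0.02, 0, 0, 0, 0.1, -0.004, 0, 0.037, 0, 0, 0, 0.1, -0.004, 0, 0.045, 0, 0, 0, 0.1, -0.004, 0, 0.045, 0, 0, 0, 0.1, -0.004, 0, 0.048, 0, 0, 0, 0.1, -0.004, 0, 0.051, 0, 0, 0, 0.1, -0.004, 0, 0.054, 0, 0, 0, 0.1, -0.004, 0, 0.054, 0, 0, 0, 0.1]}}

```text
t: 37.1
eef_pos: [0.4845, -0.041, 0.1982]
tool_rot: [-0.001, 0.753, 0.658, -0.001]
contact_force: [0.3, 0.6, -2.1]
gripper_width: 0.344
grasp_force: 40.5
```

Call:
{"api": "arm_command", "payload": {"commands": [0, 0, 0.003, 0, 0, 0, 0.1, 0, 0, 0.006, 0, 0, 0, 0.1, 0, 0, 0.009, 0, 0, 0, 0.1, 0, 0, 0.012, 0, 0, 0, 0.1, 0, 0, 0.015, 0, 0, 0, 0.1, 0, 0, 0.015, 0, 0, 0, 0.1]}}

```text
t: 37.7
eef_pos: [0.4843, -0.0411, 0.1829]
tool_rot: [-0.001, 0.753, 0.658, -0.001]
contact_force: [-0.5, 0.5, -1.6]
gripper_width: 0.343
grasp_force: 40.5
```

Call:
{"api": "arm_command", "payload": {"commands": [0, 0, 0.002, 0, 0, 0, 0.1, 0, 0, 0.004, 0, 0, 0, 0.1, 0, 0, 0.006, 0, 0, 0, 0.1, 0, 0, 0.006, 0, 0, 0, 0.1]}}

```text
t: 38.1
eef_pos: [0.4843, -0.041, 0.1771]
tool_rot: [-0.001, 0.753, 0.658, -0.001]
contact_force: [-0.3, 0.4, -1.9]
gripper_width: 0.348
grasp_force: 40.5
```

Call:
{"api": "arm_command", "payload": {"commands": [0, 0, 0, 0, 0, 0, 0.65, 0, 0, 0, 0, 0, 0, 0.65, 0, 0, 0, 0, 0, 0, 0.65, 0, 0, 0, 0, 0, 0, 0.65, 0, 0, -0.04, 0, 0, 0, 0.65, 0, 0, -0.08, 0, 0, 0, 0.65, 0, 0, -0.08, 0, 0, 0, 0.65]}}

```text
t: 38.8
eef_pos: [0.4878, -0.0416, 0.2619]
tool_rot: [0.002, 0.753, 0.658, 0.003]
contact_force: [0.0, 0.1, 0.6]
gripper_width: 0.652
grasp_force: 0.0
```

```bash
python3 - <<'E'
from h import *
for i in range(3): c=read_camera('wrist')
st(); s=read_camera('scene'); 
for a,ce in dark(s,(350,180,420,300),45,60): print('scene fknob',a,ce.round(1))
print('expect',np.round(proj(s,T+[0,0,.18]),1))
for a,ce in dark(c,(200,0,430,270),45,400): print('wrist',a,ce.round(1))
print('expect',np.round(proj(c,T+[0,0,.19]),1),'pk',np.round(proj(c,(.477,.0735,.076)),1))
d=(T[:2]-[.477,.0735]); print(d,np.linalg.norm(d))
E
```

```text
[ 0.4844 -0.0408  0.2571] w 0.651 g 0.0 f [ 0.  -0.6 -1.2] t 38.95
scene fknob 215 [376.5 190.1]
scene fknob 1754 [405.8 227.3]
expect [392.6 254.3]
wrist 818 [280.1  47. ]
wrist 2392 [310.9 246.9]
expect [311.3 254.6] pk [280.6  46.9]
[ 0.0066 -0.1173] 0.11748553102403715
```

The follower is seated on the column. Next the pusher: I'll come in behind the knob with the fingers shut.

```bash
cat >> h.py <<'E'
K=np.array([.477,.0735,0]); f=np.array([.056,-.9984,0]); RP=rot([.9984,.056])
E
python3 - <<'E'
from h import *
plan((K-.06*f+[0,0,.25],RP),(K-.06*f+[0,0,.05],RP))
E
```

```text
row [0.1713, -0.0334, 0.0065] [-0.19, 0.04, -10.84]
row [0.1715, -0.0328, 0.2065] [-0.19, 0.04, -10.84]
```

Call:
{"api": "arm_command", "payload": {"commands": [0.05, -0.01, 0, 0, 0, -5, 0, 0.1, -0.02, 0, 0, 0, -10.8, 0, 0.15, -0.03, 0, 0, 0, -10.8, 0, 0.1715, -0.033, 0.01, 0, 0, -10.8, 0, 0.1715, -0.033, 0.05, 0, 0, -10.8, 0, 0.1715, -0.033, 0.1, 0, 0, -10.8, 0, 0.1715, -0.033, 0.15, 0, 0, -10.8, 0, 0.1715, -0.033, 0.195, 0, 0, -10.8, 0]}}

```text
t: 39.8
eef_pos: [0.4728, 0.1326, 0.059]
tool_rot: [-0.001, 0.687, 0.726, -0.002]
contact_force: [0.6, 2.1, -0.5]
gripper_width: 0.0
grasp_force: 0.0
```

```bash
python3 - <<'E'
from h import *
for i in range(3): c=read_camera('wrist')
st(); plan((K-.03*f+[0,0,.05],RP),(K-.02*f+[0,0,.05],RP),(K+.0255*f+[0,0,.05],RP))
E
```

```text
[0.4717 0.1316 0.0597] w 0.002 g 0.0 f [-0.4 -0.6 -0.5] t 39.95
row [-0.0283, 0.0022, 0.0098] [-0.54, 0.25, -0.11]
row [-0.0383, 0.0022, 0.0098] [-0.54, 0.25, -0.11]
row [-0.0838, 0.0023, 0.01] [-0.54, 0.25, -0.11]
```

Call:
{"api": "arm_command", "payload": {"commands": [0, 0.002, 0.01, 0, 0, 0, 0, -0.015, 0.002, 0.01, 0, 0, 0, 0, -0.028, 0.002, 0.01, 0, 0, 0, 0, -0.034, 0.002, 0.01, 0, 0, 0, 0, -0.04, 0.002, 0.01, 0, 0, 0, 0, -0.046, 0.002, 0.01, 0, 0, 0, 0, -0.046, 0.002, 0.01, 0, 0, 0, 0]}}

```text
t: 40.65
eef_pos: [0.4797, 0.0885, 0.0533]
tool_rot: [-0.001, 0.687, 0.726, 0.001]
contact_force: [0.0, 4.1, 2.9]
gripper_width: 0.003
grasp_force: 1.9
```

Call:
{"api": "arm_command", "payload": {"commands": [-0.005, -0.001, 0, 0, 0, 0, 0, -0.01, -0.001, 0, 0, 0, 0, 0, -0.015, -0.001, 0, 0, 0, 0, 0, -0.02, -0.002, 0, 0, 0, 0, 0, -0.025, -0.002, 0, 0, 0, 0, 0, -0.03, -0.002, 0, 0, 0, 0, 0, -0.034, -0.002, 0, 0, 0, 0, 0, -0.034, -0.002, 0, 0, 0, 0, 0]}}

```text
t: 41.45
eef_pos: [0.4815, 0.0551, 0.0535]
tool_rot: [0.0, 0.687, 0.727, 0.002]
contact_force: [1.9, 5.9, -0.2]
gripper_width: -0.002
grasp_force: 2.7
```

```bash
python3 - <<'E'
from h import *
for i in range(2): c=read_camera('wrist')
st(); t=read_camera('top')
for a,ce in dark(t,(350,240,420,300),45,50): print(a,ce.round(1),onz(t,*ce,.076).round(4))
E
```

```text
[0.4812 0.0551 0.0534] w 0.001 g 2.7 f [3.1 4.9 0.1] t 41.55
735 [380.2 274.3] [0.4804 0.0715 0.076 ]
```

Call:
{"api": "arm_command", "payload": {"commands": [-0.003, 0, 0, 0, 0, 0, 0, -0.006, 0, 0, 0, 0, 0, 0, -0.008, 0, 0, 0, 0, 0, 0, -0.008, 0, 0, 0, 0, 0, 0]}}

```text
t: 42.0
eef_pos: [0.4817, 0.0488, 0.0534]
tool_rot: [-0.0, 0.686, 0.727, 0.002]
contact_force: [2.7, 11.2, 1.0]
gripper_width: 0.002
grasp_force: 5.1
```

Call:
{"api": "arm_command", "payload": {"commands": [-0.002, 0, 0, 0, 0, 0, 0, -0.004, 0, 0, 0, 0, 0, 0, -0.004, 0, 0, 0, 0, 0, 0, -0.004, 0, 0, 0, 0, 0, 0]}}

```text
t: 42.4
eef_pos: [0.4817, 0.0484, 0.0535]
tool_rot: [-0.002, 0.685, 0.728, 0.003]
contact_force: [2.6, 20.1, 2.1]
gripper_width: -0.001
grasp_force: 10.3
```

At the end stop: the force rose to 20 N with no further travel. Backing off so it springs back.

Call:
{"api": "arm_command", "payload": {"commands": [-0.001, 0, 0, 0, 0, 0, 0, -0.001, 0, 0, 0, 0, 0, 0, 0.02, 0, 0, 0, 0, 0, 0, 0.045, 0, 0, 0, 0, 0, 0, 0.075, 0, 0, 0, 0, 0, 0, 0.09, 0, 0, 0, 0, 0, 0, 0.09, 0, -0.04, 0, 0, 0, 0, 0.09, 0, -0.09, 0, 0, 0, 0]}}

```text
t: 43.2
eef_pos: [0.4731, 0.1305, 0.1418]
tool_rot: [-0.001, 0.687, 0.727, -0.004]
contact_force: [1.2, 1.2, 1.1]
gripper_width: -0.0
grasp_force: 0.0
```

Call:
{"api": "arm_command", "payload": {"commands": [0.05, 0, -0.05, 0, 0, 0, 0.3, 0.1, 0, -0.09, 0, 0, 0, 0.3, 0.14, 0, -0.09, 0, 0, 0, 0.3, 0.14, 0, -0.09, 0, 0, 0, 0.3]}}

```text
t: 43.6
eef_pos: [0.4673, 0.276, 0.2346]
tool_rot: [-0.001, 0.686, 0.728, 0.002]
contact_force: [-0.5, 0.4, -0.3]
gripper_width: 0.297
grasp_force: 0.0
```

```bash
python3 - <<'E'
from h import *
st(); s=snap('scene','s9.png'); t=snap('top','t9.png')
a=cv2.resize(cv2.imread('pics/s9.png')[230:390,300:450],(470,500),interpolation=cv2.INTER_CUBIC); b=cv2.resize(cv2.imread('pics/t9.png')[250:310,360:480],(320,160),interpolation=cv2.INTER_CUBIC)
v=np.zeros((500,800,3),np.uint8); v[:,:470]=a; v[:160,470:790]=b; cv2.imwrite('pics/v9.png',v)
for a,ce in dark(t,(360,255,400,300),45,50): print(a,ce.round(1),onz(t,*ce,.076).round(4))
E
```

```text
[0.4673 0.276  0.2346] w 0.297 g 0.0 f [-0.5  0.4 -0.3] t 43.6
83 [378.5 276.7] [0.4754 0.0752 0.076 ]
```

View pics/v9.png

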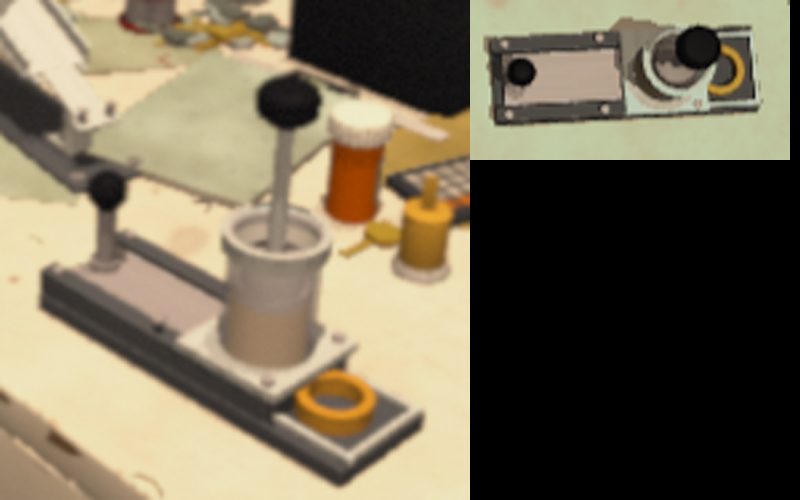

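One collar lies in the outlet tray. The other four are in the tube with the follower on top, and the pusher is back at rest.

```bash
python3 -c "
from station import hand_in; print(hand_in())"
```

```text
the job is handed in; nothing more can be done
None
```

The job is done and handed in at about 44 s: all five collars went into the tube (there were no strays), the follower is back on top, and one push put one collar in the outlet with four left in the tube.

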